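# Stock the pastry display case and start its lane timers

## Robot

A 7-joint arm with a two-finger parallel gripper is mounted at the origin on the work surface. World frame = base frame: x ahead of the robot, y to its left, z up, the work surface at z = 0. Lengths are in m, angles in rad, forces in N, time in s.
With the tool pointing down it reaches from about 0.4 to 0.875 m from the base axis. Payload 4.4 kg.
Tool frame: the origin (TCP) lies midway between the tips of the shut fingers; the grasp point (between the pads) lies 19 mm behind it; z points along the fingers, y is the line along which they close (so a half turn about z gives the same grasp; the last joint's range is limited). The gripper opens to 85 mm and grips with 20 to 120 N. Pads are 22 mm wide; open, the fingers measure 114 mm over their backs; the gripper's body (76 mm by 85 mm) begins 54 mm behind the grasp point. The pads swing forward as they close: fully open they stand 13 mm farther back than shut.
Start: joints at [1.069, 0.628, 0.038, 1.517, -0.027, 0.996, -0.02], TCP at [0.274, -0.589, 0.231] pointing down, gripper open.
Joint ranges: [-3.06, 3.06], [-0.37, 2.12], [-1.25, 1.32], [0.18, 2.47], [-1.1, 4.24], [0.23, 1.98], [-2.94, 2.94]. Speed limits (rad/s): [2.57, 2.57, 3.14, 3.14, 3.14, 3.14, 3.14].

## Interface

Orientations are given as a 3x3 rotation matrix whose columns are the frame's x, y, z axes.
In Python, from rig import ctrl gives the robot as it stands.
- The arm moves only by the tool drive_tool, never from a script. Its argument "moves" is a list of rows, each a list of 3 entries, a list of its own where there are three numbers: the shift along the world's x, y, z each as a share of 150 mm, from -1 to 1, then the turn about the world's z as a share of 180 degrees, from -1 to 1, then the finger opening in mm, from 0 to 85.4. In form: [[[dx, dy, dz], roll, hand], ...]. A call has 1 to 5 rows; each row is the pose to reach, as a shift and turn from the pose commanded when the call began, turning the shorter way round; what a row does not reach only later rows make up. A row lasts 1/12 s, in which the tool goes at most 41.7 mm and 7.16 degrees, less where a joint would pass 70% of its speed; a pose out of reach is approached as far as the arm can. A call with a number of a shift or a turn outside -1 to 1 is refused whole. A call with a gripper value outside its range is refused whole. The fingers move at their own pace and stop on an object; "squeeze" is the grip in N (left out, the last holds). Time passes only in rows, so rows that repeat a pose let the fingers close. It gives the time, the measured TCP pose, the force, the opening and the grip force at its end, in the units of the state.
- ctrl.get_obs(): the state, without advancing time (a new reading comes with each control period).
- ctrl.capture(name): name is "scene" or "side" or "wrist"; returns the picture (400x640x3 uint8, red, green, blue); there is no depth.
- ctrl.camera_params(name): a dict with "fx", "fy", "cx", "cy" (pixels), "extrinsics" (4x4, takes a point from camera to world coordinates). Camera axes: x right, y down, z forward; pixel columns grow to the right and rows downward; lengths in m; the calibration is good to about 2 mm. A picture is of the moment at which its call begins: read the wrist's pose just before it. camera_params takes no time and is no camera call; for the wrist camera it gives the pose at the moment of the call.
- ctrl.hand_in(): hands the job in; it is judged then, once.
Trained networks look in the newest picture that a camera, given by its name, has taken for a name from the list of things; names that differ only in an ending like _2 or _b are one class to them, and where a whole thing is asked for, a point or a joint stands for the part that bears it (a point fixed in the world has none). Each returns a list of dicts, best first, with "confidence" (0 to 1); they miss things now and then, are a little off and sometimes report something else, mostly with a low value. They report only what shows in the picture. A call takes as long as a camera call. They do not tell look-alikes from the thing itself.
- ctrl.outline_of(target, camera): "pixels" (400x640 bool, what is visible of it) and "xy" ([column, row] in pixels, amid what is visible of it).
The state is a dict: "t": time; "q": joint angles; "qvel": joint speeds; "tau": joint torques, N m; "ee_pos": TCP position; "tool_rot": TCP orientation; "force": force on the tool from outside, world axes, zero at the start; "ft_torque": the same for the moment, N m; "finger_gap": finger opening in m; "finger_force": force on a finger pad.
Only numpy, scipy, OpenCV 4.12 (cv2) and the standard library are available. Lean on these libraries where they do the work, as an engineer would, in place of code of your own. Each camera call takes 0.05 s, during which the arm holds its last target. There are 200 camera calls.

## Task

Stock the display case: slide every tray of pastries that stands out on the counter, nose first, fully home into the one lane that it fits, so that only its handle sticks out. Once a tray is home, start its freshness timer by pressing the button above that lane fully down and letting it spring back; start the timers from the left lane to the right (as the robot sees them), the order in which the lanes are later cleared, and do not press the button of a lane that gets no tray or is still empty. Leave the other things on the counter where they are.

Things in the scene. Friction and masses are not known exactly. Their poses are not given: they have to be found in the camera images.
- case: Fixed steel display case, 326 x 300 mm. Origin: counter height, middle of the front plane (mouth) facing the robot; +x points into the case, +y to its left seen from the robot. Four lanes: floor 12 mm above the counter, 88 mm clear height, 121 mm deep to a rigid back stop, 6 mm walls. Along its top front edge, 122 mm above the counter, a strip with a button per lane.
- lane1 (a point): Middle of the mouth of the leftmost lane seen from the robot (case y = 130 mm), on the lane floor; axes as the case. The lane is 54 mm wide and takes the 50 mm wide tray1, whose origin lies at this point when it is fully home (nose on the back stop, handle-side edge flush with the mouth).
- lane2 (a point): Middle of the mouth of the second from the left lane seen from the robot (case y = 64 mm), on the lane floor; axes as the case. The lane is 66 mm wide and takes the 62 mm wide tray2, whose origin lies at this point when it is fully home (nose on the back stop, handle-side edge flush with the mouth).
- lane3 (a point): Middle of the mouth of the third from the left lane seen from the robot (case y = -15 mm), on the lane floor; axes as the case. The lane is 80 mm wide and takes the 76 mm wide tray3, whose origin lies at this point when it is fully home (nose on the back stop, handle-side edge flush with the mouth).
- lane4 (a point): Middle of the mouth of the rightmost lane seen from the robot (case y = -109 mm), on the lane floor; axes as the case. The lane is 96 mm wide and takes the 92 mm wide tray4, whose origin lies at this point when it is fully home (nose on the back stop, handle-side edge flush with the mouth).
- tray1: White tray, pan 120 x 50 mm (last 15 mm of nose 8 mm narrower), 0.2 kg, with three round berry tartlets in one row, 41 mm high in all. May be absent. Origin: underside, middle of the pan's handle-side edge; +x to the nose. Handle: dark steel bar 16 mm wide, 18 high, x = 0 to -75 mm, centre line 35 mm above the underside; grip it from above at about x = -60 mm to keep the gripper clear of the case.
- tray2: White tray, pan 120 x 62 mm (last 15 mm of nose 8 mm narrower), 0.2 kg, with four eclairs lying across it, 41 mm high in all. May be absent. Origin: underside, middle of the pan's handle-side edge; +x to the nose. Handle: dark steel bar 16 mm wide, 18 high, x = 0 to -75 mm, centre line 35 mm above the underside; grip it from above at about x = -60 mm to keep the gripper clear of the case.
- tray3: White tray, pan 120 x 76 mm (last 15 mm of nose 8 mm narrower), 0.2 kg, with six square cream slices in two rows, 41 mm high in all. May be absent. Origin: underside, middle of the pan's handle-side edge; +x to the nose. Handle: dark steel bar 16 mm wide, 18 high, x = 0 to -75 mm, centre line 35 mm above the underside; grip it from above at about x = -60 mm to keep the gripper clear of the case.
- tray4: White tray, pan 120 x 92 mm (last 15 mm of nose 8 mm narrower), 0.2 kg, with six glazed domes in two rows, 41 mm high in all. May be absent. Origin: underside, middle of the pan's handle-side edge; +x to the nose. Handle: dark steel bar 16 mm wide, 18 high, x = 0 to -75 mm, centre line 35 mm above the underside; grip it from above at about x = -60 mm to keep the gripper clear of the case.
- timer1 (a joint): Spring push button (white cap, 28 mm across, in a black housing) that starts the timer of the leftmost lane; it is pressed straight down. Joint value: 0 released, 0.008 m fully down; it takes about 5 N at the bottom and springs back by itself.
- timer1_top (a point): Centre of the top face of that button's cap (it moves with the cap), 26 mm behind the mouth plane, above the middle of its lane; 146 mm above the counter released, 138 mm fully down.
- timer2 (a joint): Spring push button (white cap, 28 mm across, in a black housing) that starts the timer of the second from the left lane; it is pressed straight down. Joint value: 0 released, 0.008 m fully down; it takes about 5 N at the bottom and springs back by itself.
- timer2_top (a point): Centre of the top face of that button's cap (it moves with the cap), 26 mm behind the mouth plane, above the middle of its lane; 146 mm above the counter released, 138 mm fully down.
- timer3 (a joint): Spring push button (white cap, 28 mm across, in a black housing) that starts the timer of the third from the left lane; it is pressed straight down. Joint value: 0 released, 0.008 m fully down; it takes about 5 N at the bottom and springs back by itself.
- timer3_top (a point): Centre of the top face of that button's cap (it moves with the cap), 26 mm behind the mouth plane, above the middle of its lane; 146 mm above the counter released, 138 mm fully down.
- timer4 (a joint): Spring push button (white cap, 28 mm across, in a black housing) that starts the timer of the rightmost lane; it is pressed straight down. Joint value: 0 released, 0.008 m fully down; it takes about 5 N at the bottom and springs back by itself.
- timer4_top (a point): Centre of the top face of that button's cap (it moves with the cap), 26 mm behind the mouth plane, above the middle of its lane; 146 mm above the counter released, 138 mm fully down.
- jar: Amber glass jar with steel lid, 68 mm across, 100 mm high. Origin: centre of its underside. A bystander.
- spatula: Spatula, 200 mm long, lying on the counter. Origin: centre of its underside as it lies. A bystander.
- bowl: White bowl, 120 mm across, 55 mm high. Origin: centre of its underside. A bystander.
Things that resemble listed ones, but are neither listed nor needed, are in the scene too. Leave any red look-alike of the tray4 alone.

How it is judged:
By the outcome, as a careful person would: the job done as asked, in the order asked, and still so for the second after the job is handed in, with the robot touching nothing.
Of tray1, tray2, tray3, tray4 only 3 to 4 are there at a start; the rules pass over those that are not, and their reading is None.
At some moment in a run one of tray1, tray2, tray3, tray4 may be knocked a few centimetres aside while the robot is not near it.
Once in a run the grip may slacken for a moment while it holds something.
It also fails if it takes over 210 s, if anything falls off the work surface, if the arm or the gripper's body presses on something with over 40 N, if the wrist force passes 120 N, or if a joint passes its speed limit or range.

## Working session

There is one attempt and no reset: what is moved stays moved. The work goes in short steps, Python scripts to look and compute and a tool call to move; the robot and the scene stay as the last step left them, time stands still between calls to the robot, and variables do not carry over. Pictures are saved under pics/ and viewed, at most 14 in all, crops included, and the job is handed in when it is done.

Besides the shell and the picture viewer there is one more tool, called after "Emit:" by a JSON object that holds its "method" and its "body", one argument or row to a line. drive_tool: Moves the arm, as the interface text tells. Its arguments: {"type":"object","properties":{"moves":{"type":"array","items":{"type":"array"}},"squeeze":{"type":"number"}},"required":["moves"]}

```bash
ls; mkdir -p pics
python3 - <<'E'
from rig import ctrl
import cv2,numpy as np
o=ctrl.get_obs();print(o['t'],o['ee_pos'],o['tool_rot'].round(3) if hasattr(o['tool_rot'],'round') else o['tool_rot'])
for c in ['scene','side']:
    im=ctrl.capture(c);cv2.imwrite(f'pics/{c}0.png',im[:,:,::-1]);p=ctrl.camera_params(c);print(c,p)
    for n in ['case','tray1','tray2','tray3','tray4','timer1_top','jar','spatula','bowl']:
        for d in ctrl.outline_of(n,c): print(n,round(d['confidence'],2),np.round(d['xy']),d['pixels'].sum())
E
```

```text
pics
0.0 [ 0.27413334 -0.58865024  0.23037867] [[ 0.907  0.422 -0.001]
 [ 0.422 -0.907  0.002]
 [-0.    -0.002 -1.   ]]
scene {'fx': 438.3624620783958, 'fy': 438.3624620783958, 'cx': 311.17866689373477, 'cy': 197.4171950369811, 'extrinsics': array([[ 0.15116305,  0.84127428, -0.51904462,  1.36347923],
       [ 0.98849997, -0.13087161,  0.07576565, -0.19505756],
       [-0.00418851, -0.52452856, -0.85138255,  1.44410278],
       [ 0.        ,  0.        ,  0.        ,  1.        ]])}
case 0.81 [410. 237.] 9055
tray1 0.82 [318. 266.] 885
tray1 0.81 [230. 256.] 1065
tray1 0.75 [291. 222.] 647
tray1 0.59 [135. 210.] 959
tray2 0.82 [318. 266.] 885
tray2 0.81 [230. 256.] 1065
tray2 0.75 [291. 222.] 647
tray2 0.59 [135. 210.] 959
tray3 0.82 [318. 266.] 885
tray3 0.81 [230. 256.] 1065
tray3 0.75 [291. 222.] 647
tray3 0.59 [135. 210.] 959
tray4 0.82 [318. 266.] 885
tray4 0.81 [230. 256.] 1065
tray4 0.75 [291. 222.] 647
tray4 0.59 [135. 210.] 959
timer1_top 0.55 [427. 188.] 52
jar 0.56 [188. 233.] 498
spatula 0.89 [431. 173.] 335
bowl 0.72 [471. 166.] 642
bowl 0.63 [430. 174.] 376
side {'fx': 
[... 280 characters left out ...]
  1.01188361],
       [ 0.        ,  0.        ,  0.        ,  1.        ]])}
case 0.92 [231. 253.] 7563
tray1 0.91 [331. 214.] 344
tray1 0.84 [288. 208.] 422
tray1 0.74 [416. 170.] 379
tray1 0.6 [343. 186.] 420
tray2 0.91 [331. 214.] 344
tray2 0.84 [288. 208.] 422
tray2 0.74 [416. 170.] 379
tray2 0.6 [343. 186.] 420
tray3 0.91 [331. 214.] 344
tray3 0.84 [288. 208.] 422
tray3 0.74 [416. 170.] 379
tray3 0.6 [343. 186.] 420
tray4 0.91 [331. 214.] 344
tray4 0.84 [288. 208.] 422
tray4 0.74 [416. 170.] 379
tray4 0.6 [343. 186.] 420
timer1_top 0.57 [246. 261.] 50
timer1_top 0.37 [256. 245.] 43
jar 0.54 [372. 173.] 309
spatula 0.86 [262. 319.] 558
bowl 0.58 [212. 345.] 1241
bowl 0.37 [274. 214.] 30
```

View pics/scene0.png

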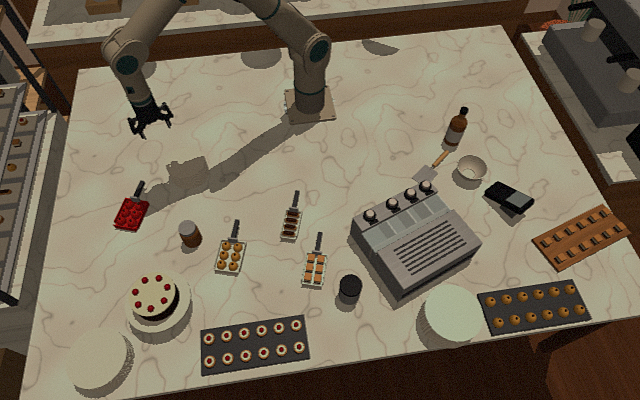

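View pics/side0.png

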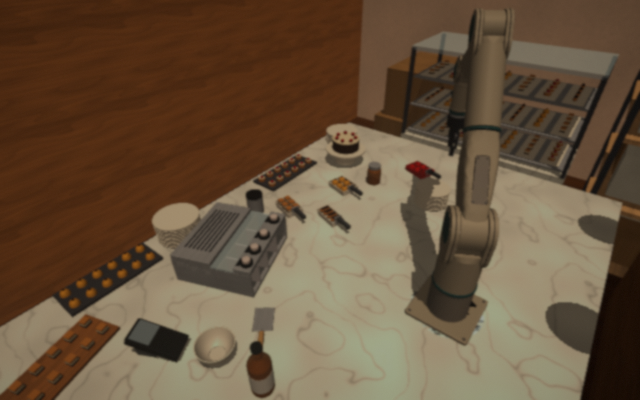

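The scene view shows three real trays: eclairs/tray2 at (291,222), domes/tray4 at (230,256) and cream slices/tray3 at (318,266). There is also a red look-alike at (131,212), to be left alone. No berry-tartlet tray (tray1) is visible. The case is at (410,237), with buttons from (427,187), which is lane 1, to (370,216), which is lane 4. The jar at (190,234) is a bystander. In the side view the trays are at (335,217), (345,186) and (290,208), the red one at (421,170), and the buttons run from (245,260) to (273,216).

```bash
cat > h.py <<'E'
import numpy as np,cv2
from rig import ctrl
from scipy.optimize import least_squares
def K(p): return np.array([[p['fx'],0,p['cx']],[0,p['fy'],p['cy']],[0,0,1]])
def ray(p,uv):
    E=p['extrinsics'];d=E[:3,:3]@np.linalg.inv(K(p))@np.array([uv[0],uv[1],1]);return E[:3,3],d
def onz(p,uv,z):
    c,d=ray(p,uv);return c+d*(z-c[2])/d[2]
def proj(p,X):
    E=p['extrinsics'];X=np.atleast_2d(X);c=(X-E[:3,3])@E[:3,:3];u=c@K(p).T;return u[:,:2]/u[:,2:]
def tri(ps,uvs):
    A=[];b=[]
    for p,uv in zip(ps,uvs):
        c,d=ray(p,uv);d=d/np.linalg.norm(d);M=np.eye(3)-np.outer(d,d);A.append(M);b.append(M@c)
    return np.linalg.lstsq(np.vstack(A),np.hstack(b),rcond=None)[0]
def save(im,name): cv2.imwrite('pics/'+name+'.png',im[:,:,::-1])
def Rz(a): return np.array([[np.cos(a),-np.sin(a)],[np.sin(a),np.cos(a)]])
E
python3 - <<'E'
from h import *
s=ctrl.camera_params('scene');d=ctrl.camera_params('side')
for a,b in [((427,186.5),(246,261)),((370.5,215),(273,216))]: print('btn',onz(s,a,.146),tri([s,d],[a,b]))
for n,a,b in [('t2',(291,222),(331,214)),('t4',(230,256),(343,186)),('t3',(318,266),(288,208)),('red',(135,210),(416,170)),('jar',(188,233),(372,173))]:
    print(n,onz(s,a,.03),tri([s,d],[a,b]))
for n,a in [('h2',(295,193)),('h4',(236,222)),('h3',(319,235))]: print(n,onz(s,a,.04))
E
```

```text
btn [0.5901829  0.33103365 0.146     ] [0.57764939 0.33454651 0.12911719]
btn [0.67227139 0.10870697 0.146     ] [0.66545016 0.10887708 0.13657924]
t2 [ 0.59456631 -0.1582455   0.03      ] [ 0.58701049 -0.15913746  0.01845971]
t4 [ 0.69596557 -0.38670697  0.03      ] [ 0.68311894 -0.39080114  0.00406243]
t3 [ 0.78016237 -0.0880014   0.03      ] [ 0.7713917  -0.08766996  0.01112638]
red [ 0.45484623 -0.72696108  0.03      ] [ 0.45551508 -0.72483452  0.02086426]
jar [ 0.58223402 -0.53183738  0.03      ] [ 0.59706972 -0.52322297  0.04821467]
h2 [ 0.4786339 -0.1276664  0.04     ]
h4 [ 0.56928905 -0.35635547  0.04      ]
h3 [ 0.66768137 -0.06633266  0.04      ]
```

Run:
```python
from h import *
o=ctrl.get_obs();w=ctrl.camera_params('wrist');R=np.array(o['tool_rot'])
E=w['extrinsics'];print(w['fx'],w['cx'],w['cy']);print('cam in tool',R.T@(E[:3,3]-o['ee_pos']),(R.T@E[:3,:3]).round(3))
```

```text
279.65386663257334 318.4610914781793 195.1471725884491
cam in tool [ 6.67206807e-02  2.18287142e-06 -1.42735426e-01] [[ 0.001 -0.965 -0.264]
 [ 1.     0.001  0.   ]
 [-0.    -0.264  0.965]]
```

Emit:
{"method": "drive_tool", "body": {
  "moves": [
    [[0.8,0.8,1],0,85],
    [[0.8,0.8,1],0,85],
    [[0.8,0.8,1],0,85],
    [[0.8,0.8,1],0,85],
    [[0.8,0.8,1],0,85]
  ]
}}

```text
t: 1.42
ee_pos: [0.3856, -0.4776, 0.3707]
tool_rot: [[0.907, 0.422, 0.0], [0.422, -0.907, -0.0], [0.0, 0.0, -1.0]]
force: [0.0, -1.0, 0.3]
finger_gap: 0.0853
finger_force: 0.0
```

Emit:
{"method": "drive_tool", "body": {
  "moves": [
    [[0.9,0.6,0.3],0,85],
    [[0.9,0.6,0.3],0,85],
    [[0.9,0.6,0.3],0,85],
    [[0.9,0.6,0.3],0,85],
    [[0.9,0.6,0.3],0,85]
  ]
}}

```text
t: 1.83
ee_pos: [0.5287, -0.3808, 0.416]
tool_rot: [[0.901, 0.434, 0.009], [0.434, -0.901, 0.004], [0.01, 0.0, -1.0]]
force: [0.7, 1.4, 0.5]
finger_gap: 0.085
finger_force: 0.0
```

Run:
```python
from h import *
w=ctrl.camera_params('wrist');im=ctrl.capture('wrist');save(im,'w1');np.save('w1.npy',w,allow_pickle=True)
for d in ctrl.outline_of('tray4','wrist'): print(round(d['confidence'],2),d['xy'],onz(w,d['xy'],.03).round(3))
```

```text
0.87 [465.1, 254.0] [ 0.481 -0.742  0.03 ]
0.61 [360.3, 84.5] [ 0.677 -0.392  0.03 ]
0.59 [217.4, 72.2] [ 0.586 -0.157  0.03 ]
0.51 [178.7, 3.4] [ 0.658 -0.062  0.03 ]
```

View pics/w1.png

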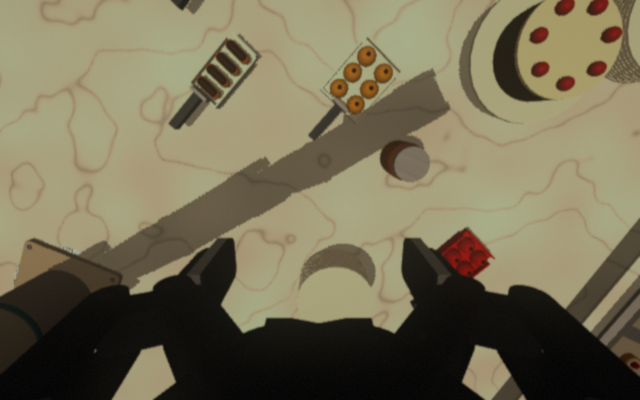

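The wrist view shows the eclair tray (tray2) at (225,75), the dome tray (tray4) at (365,80), the red look-alike at (467,255) and the jar at (405,160). I'll move to a close view of tray2.

Emit:
{"method": "drive_tool", "body": {
  "moves": [
    [[-0.16,0.83,-0.4],-0.12,85],
    [[-0.16,0.83,-0.4],-0.12,85],
    [[-0.16,0.83,-0.4],-0.12,85],
    [[-0.16,0.83,-0.4],-0.12,85]
  ]
}}

```text
t: 2.27
ee_pos: [0.4925, -0.2594, 0.3517]
tool_rot: [[0.998, 0.055, -0.005], [0.055, -0.998, 0.005], [-0.005, -0.005, -1.0]]
force: [-0.5, 0.6, -0.7]
finger_gap: 0.0851
finger_force: 0.0
```

Emit:
{"method": "drive_tool", "body": {
  "moves": [
    [[-0.16,0.83,-0.4],-0.1,60],
    [[-0.16,0.83,-0.4],-0.1,60],
    [[-0.16,0.83,-0.4],-0.1,60],
    [[-0.16,0.83,-0.4],-0.1,60],
    [[-0.16,0.83,-0.4],-0.1,60]
  ]
}}

```text
t: 2.68
ee_pos: [0.469, -0.1365, 0.2926]
tool_rot: [[0.969, -0.249, -0.005], [-0.249, -0.969, 0.002], [-0.005, -0.001, -1.0]]
force: [-0.5, 1.3, 0.3]
finger_gap: 0.0599
finger_force: 0.0
```

Run:
```python
from h import *
o=ctrl.get_obs();print(o['ee_pos'],np.array(o['tool_rot']).round(3),o['qvel'])
w=ctrl.camera_params('wrist');im=ctrl.capture('wrist');save(im,'w2');np.save('w2.npy',w,allow_pickle=True)
for d in ctrl.outline_of('tray2','wrist'):
  print(round(d['confidence'],2),d['xy'],onz(w,d['xy'],.03).round(3),d['pixels'].sum())
```

```text
[ 0.46900507 -0.13652318  0.292581  ] [[ 0.969 -0.249 -0.005]
 [-0.249 -0.969  0.002]
 [-0.005 -0.001 -1.   ]] [ 0.05285743  0.00393643  0.05250472 -0.08935101  0.02674596  0.01693759
  0.049419  ]
0.91 [310.8, 75.6] [ 0.589 -0.157  0.03 ] 4875
0.85 [223.9, 23.2] [ 0.677 -0.064  0.03 ] 753
0.85 [468.1, 19.3] [ 0.604 -0.368  0.03 ] 1471
```

View pics/w2.png

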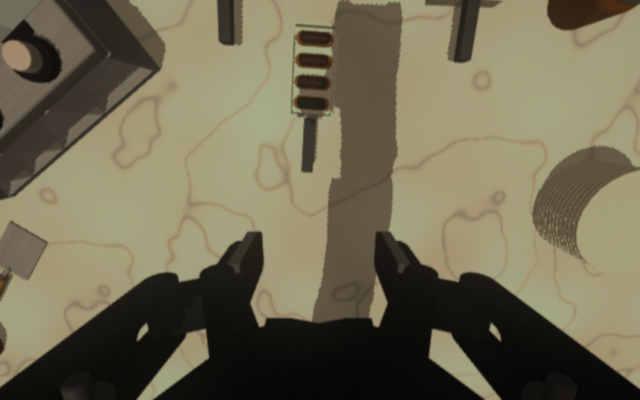

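Close view: eclair tray (tray2) pan spans (292–333, 25–115), its handle runs from (310,118) down to its tip at (307,172), nothing is near it. This confirms the choice. Now the handle axis and its height.

```bash
cat >> h.py <<'E'
def handle(name,near,cam='wrist',tag=None,maxw=24):
    o=ctrl.get_obs();w=ctrl.camera_params(cam);im=ctrl.capture(cam)
    if tag: save(im,tag)
    ds=ctrl.outline_of(name,cam);ds=[d for d in ds if np.linalg.norm(onz(w,d['xy'],.03)[:2]-near)<.1]
    if not ds: print('none');return
    m=ds[0]['pixels'];C=[]
    for r in range(400):
        c=np.flatnonzero(m[r])
        if 4<len(c)<=maxw and c[-1]-c[0]<maxw+4: C.append([c.mean(),r,len(c)])
    C=np.array(C);C=C[C[:,1]>np.flatnonzero(m.any(1)).mean()]
    tip=C[:,1].max();C2=C[(C[:,1]<tip-3)&(C[:,1]>C[:,1].min()+3)]
    k=np.polyfit(C2[:,1],C2[:,0],1)
    a=onz(w,(np.polyval(k,tip),tip+.5),.044);b=onz(w,(np.polyval(k,C2[0,1]),C2[0,1]),.044)
    d=(b-a)/np.linalg.norm(b-a);yaw=np.degrees(np.arctan2(d[1],d[0]))
    T=np.array(o['tool_rot']);ty=np.degrees(np.arctan2(T[1,0],T[0,0]))
    print('tip px',np.polyval(k,tip).round(1),tip,'rows',C2[0,1],'w',np.median(C2[:,2]),'tip',a.round(4),'yaw',yaw.round(2),'tool yaw',ty.round(2))
    g=a+d*.015;print('grip',g.round(4),'origin',(a+d*.075)[:2].round(4),'move TCP by',(g[:2]-o['ee_pos'][:2]).round(4),'/150:',((g[:2]-o['ee_pos'][:2])/.15).round(3),'turn/180',((yaw-ty)/180).round(4),'ee',o['ee_pos'].round(4))
    return a,d,m,im,w
E
python3 - <<'E'
from h import *
a,d,m,im,w=handle('tray2',(.589,-.157))
w1=np.load('w1.npy',allow_pickle=True).item()
print('tip tri',tri([w1,w],[(175,127),proj(w,a)[0]]).round(4))
s=ctrl.camera_params('scene');c=ctrl.camera_params('side')
print(proj(w1,a),proj(s,a),proj(c,a))
E
```

```text
tip px 303.6 176.0 rows 127.0 w 12.0 tip [ 0.464  -0.1178  0.044 ] yaw -18.11 tool yaw -14.69
grip [ 0.4782 -0.1225  0.044 ] origin [ 0.5352 -0.1411] move TCP by [0.007  0.0188] /150: [0.047 0.125] turn/180 -0.019 ee [ 0.4712 -0.1413  0.2945]
tip tri [ 0.461  -0.1154  0.0212]
[[170.35936452 126.98954935]] [[297.02038838 188.87201672]] [[349.22249076 225.22801154]]
```

Emit:
{"method": "drive_tool", "body": {
  "moves": [
    [[0.047,0.125,-0.9],-0.019,50],
    [[0.047,0.125,-0.9],-0.019,50],
    [[0.047,0.125,-0.9],-0.019,50],
    [[0.047,0.125,-0.9],-0.019,50],
    [[0.047,0.125,-0.9],-0.019,50]
  ]
}}

```text
t: 3.3
ee_pos: [0.477, -0.1221, 0.1564]
tool_rot: [[0.95, -0.312, -0.006], [-0.312, -0.95, 0.001], [-0.006, 0.001, -1.0]]
force: [-0.1, 0.3, 0.1]
finger_gap: 0.0499
finger_force: 0.0
```

Emit:
{"method": "drive_tool", "body": {
  "moves": [
    [[0,0,0],0,50],
    [[0,0,0],0,50]
  ]
}}

```text
t: 3.47
ee_pos: [0.4802, -0.1229, 0.1607]
tool_rot: [[0.95, -0.312, 0.003], [-0.312, -0.95, -0.001], [0.003, 0.0, -1.0]]
force: [0.6, 0.9, 1.1]
finger_gap: 0.0495
finger_force: 0.0
```

Run:
```python
from h import *
a,d,m,im,w=handle('tray2',(.589,-.157),tag='w3',maxw=60)
```

```text
tip px 318.1 206.0 rows 132.0 w 18.0 tip [ 0.4658 -0.1179  0.044 ] yaw -18.23 tool yaw -18.17
grip [ 0.48   -0.1226  0.044 ] origin [ 0.537  -0.1413] move TCP by [-0.0001  0.0003] /150: [-0.001  0.002] turn/180 -0.0003 ee [ 0.4802 -0.1229  0.1607]
```

View pics/w3.png

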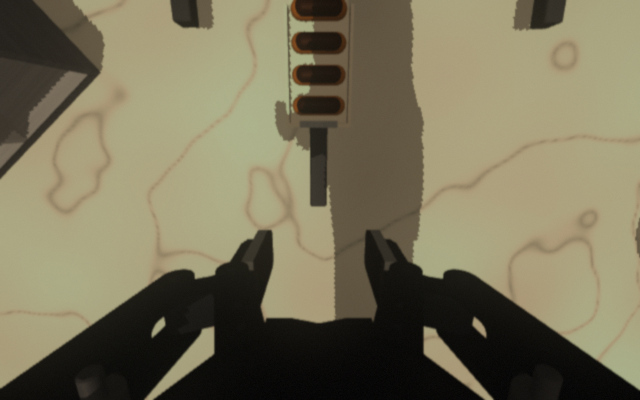

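Tray2's handle is centred at column 318, rows 127–206, and its width and two-height measurements agree with a 44 mm top. Descend and grip.

Emit:
{"method": "drive_tool", "body": {
  "moves": [
    [[0,0,-0.7],0,45],
    [[0,0,-0.7],0,45],
    [[0,0,-0.7],0,45],
    [[0,0,-0.96],0,45],
    [[0,0,-0.96],0,45]
  ]
}}

```text
t: 3.98
ee_pos: [0.475, -0.1206, 0.0095]
tool_rot: [[0.951, -0.31, -0.011], [-0.31, -0.951, 0.002], [-0.011, 0.001, -1.0]]
force: [-1.5, 1.7, 0.3]
finger_gap: 0.0449
finger_force: 0.0
```

Emit:
{"method": "drive_tool", "body": {
  "moves": [
    [[0,0,0],0,10],
    [[0,0,0],0,10],
    [[0,0,0],0,10],
    [[0,0,0],0,10],
    [[0,0,0],0,10]
  ],
  "squeeze": 60
}}

```text
t: 4.4
ee_pos: [0.4807, -0.1217, 0.0178]
tool_rot: [[0.951, -0.31, 0.005], [-0.31, -0.951, -0.001], [0.005, -0.0, -1.0]]
force: [0.5, 0.1, 5.1]
finger_gap: 0.0151
finger_force: 61.2
```

Emit:
{"method": "drive_tool", "body": {
  "moves": [
    [[0,0,0],0,5],
    [[0,0,0],0,5],
    [[0,0,0],0,5]
  ]
}}

```text
t: 4.65
ee_pos: [0.4805, -0.1216, 0.0174]
tool_rot: [[0.951, -0.31, 0.004], [-0.31, -0.951, -0.001], [0.005, -0.0, -1.0]]
force: [-1.3, 0.5, 9.7]
finger_gap: 0.0149
finger_force: 61.9
```

Emit:
{"method": "drive_tool", "body": {
  "moves": [
    [[0,0,0.3],0,5],
    [[-0.1,0,0.3],0,5],
    [[-0.1,0,0.3],0,5]
  ],
  "squeeze": 110
}}

```text
t: 4.9
ee_pos: [0.4618, -0.1211, 0.062]
tool_rot: [[0.951, -0.31, -0.001], [-0.31, -0.951, 0.0], [-0.001, 0.0, -1.0]]
force: [-1.7, -0.0, -2.2]
finger_gap: 0.0142
finger_force: 108.7
```

Emit:
{"method": "drive_tool", "body": {
  "moves": [
    [[-0.2,0.67,0],0.071,5],
    [[-0.2,0.67,0],0.071,5],
    [[-0.2,0.67,0],0.071,5],
    [[-0.2,0.67,0],0.071,5]
  ]
}}

```text
t: 5.23
ee_pos: [0.4312, -0.0149, 0.0601]
tool_rot: [[0.997, -0.083, -0.004], [-0.083, -0.997, 0.003], [-0.004, -0.003, -1.0]]
force: [-0.6, -0.3, -3.7]
finger_gap: 0.0137
finger_force: 108.7
```

Emit:
{"method": "drive_tool", "body": {
  "moves": [
    [[-0.2,0.67,0],0.071,5],
    [[-0.2,0.67,0],0.071,5],
    [[-0.2,0.67,0],0.071,5],
    [[-0.2,0.67,0],0.071,5]
  ]
}}

```text
t: 5.57
ee_pos: [0.4039, 0.0807, 0.0602]
tool_rot: [[0.991, 0.132, 0.0], [0.132, -0.991, -0.0], [0.0, 0.0, -1.0]]
force: [0.0, -0.6, -1.7]
finger_gap: 0.0141
finger_force: 108.7
```

Emit:
{"method": "drive_tool", "body": {
  "moves": [
    [[-0.2,0.67,0],0.071,5],
    [[-0.2,0.67,0],0.071,5],
    [[-0.2,0.67,0],0.071,5],
    [[-0.2,0.67,0],0.071,5],
    [[-0.2,0.67,0],0.071,5]
  ]
}}

```text
t: 5.98
ee_pos: [0.3738, 0.1812, 0.0602]
tool_rot: [[0.937, 0.349, -0.0], [0.349, -0.937, -0.0], [-0.0, 0.0, -1.0]]
force: [0.3, -1.5, -2.0]
finger_gap: 0.0142
finger_force: 108.7
```

Emit:
{"method": "drive_tool", "body": {
  "moves": [
    [[0,0,0],0,5],
    [[0,0,0],0,5],
    [[0,0,0],0,5]
  ]
}}

```text
t: 6.23
ee_pos: [0.3743, 0.1786, 0.0602]
tool_rot: [[0.939, 0.344, -0.0], [0.344, -0.939, -0.001], [-0.001, 0.001, -1.0]]
force: [0.6, -0.8, -1.6]
finger_gap: 0.014
finger_force: 108.7
```

Run:
```python
from h import *
o=ctrl.get_obs();w=ctrl.camera_params('wrist');im=ctrl.capture('wrist');save(im,'w4');np.save('w4.npy',w,allow_pickle=True)
print(o['ee_pos'],np.array(o['tool_rot']).round(3))
for d in ctrl.outline_of('timer1','wrist'): print(d['confidence'],d['xy'],onz(w,d['xy'],.146).round(4),d['pixels'].sum())
```

```text
[0.37433118 0.17858862 0.06022121] [[ 0.939  0.344 -0.   ]
 [ 0.344 -0.939 -0.001]
 [-0.001  0.001 -1.   ]]
```

View pics/w4.png

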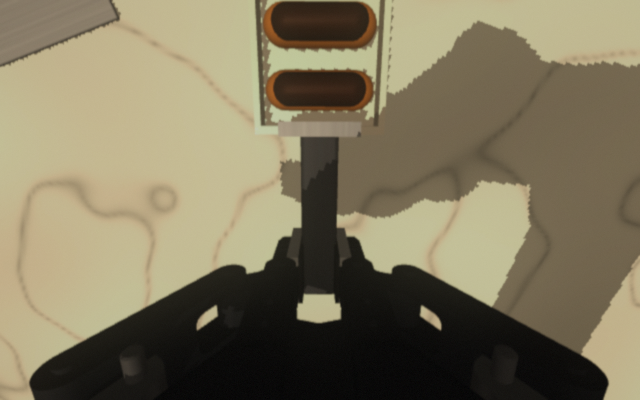

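The tray2 handle is held centrally (320, 130–293), but the case is not in the frame. I'll set the tray down here and look at the case from above.

Emit:
{"method": "drive_tool", "body": {
  "moves": [
    [[0,0,-0.15],0,5],
    [[0,0,-0.28],0,5],
    [[0,0,-0.28],0,5],
    [[0,0,-0.28],0,5],
    [[0,0,-0.28],0,45]
  ]
}}

```text
t: 6.75
ee_pos: [0.3742, 0.1794, 0.0178]
tool_rot: [[0.939, 0.345, -0.001], [0.345, -0.939, -0.0], [-0.001, -0.0, -1.0]]
force: [-0.1, 0.1, 0.4]
finger_gap: 0.0252
finger_force: 0.0
```

Emit:
{"method": "drive_tool", "body": {
  "moves": [
    [[0,0,0],0,45],
    [[0,0,0],0,45],
    [[0,0,0],0,45],
    [[0,0,0],0,45]
  ]
}}

```text
t: 7.08
ee_pos: [0.3742, 0.1802, 0.0185]
tool_rot: [[0.938, 0.346, 0.001], [0.346, -0.938, 0.0], [0.001, 0.0, -1.0]]
force: [0.0, 0.2, -0.7]
finger_gap: 0.0449
finger_force: 0.0
```

Emit:
{"method": "drive_tool", "body": {
  "moves": [
    [[0,0,1],0,45],
    [[0,0,1],0,45],
    [[0,0,1],0,45],
    [[0,0,1],0,45],
    [[0,0,1],0,45]
  ]
}}

```text
t: 7.5
ee_pos: [0.3763, 0.1819, 0.1727]
tool_rot: [[0.938, 0.346, 0.008], [0.346, -0.938, 0.004], [0.009, -0.001, -1.0]]
force: [1.0, -0.8, 0.7]
finger_gap: 0.0452
finger_force: 0.0
```

Emit:
{"method": "drive_tool", "body": {
  "moves": [
    [[0.9,0.3,1],0,45],
    [[0.9,0.3,1],0,45],
    [[0.9,0.3,1],0,45],
    [[0.9,0.3,1],0,45],
    [[0.9,0.3,1],0,45]
  ]
}}

```text
t: 7.92
ee_pos: [0.51, 0.2248, 0.3198]
tool_rot: [[0.938, 0.346, 0.0], [0.346, -0.938, -0.0], [0.0, 0.0, -1.0]]
force: [-0.1, 1.2, -0.1]
finger_gap: 0.0445
finger_force: 0.0
```

Emit:
{"method": "drive_tool", "body": {
  "moves": [
    [[0.1,0,0],0,45],
    [[0.1,0,0],0,45],
    [[0.1,0,0],0,45],
    [[0.1,0,0],0,45],
    [[0.1,0,0],0,45]
  ]
}}

```text
t: 8.33
ee_pos: [0.5222, 0.2247, 0.3173]
tool_rot: [[0.938, 0.348, -0.002], [0.348, -0.938, -0.002], [-0.003, 0.001, -1.0]]
force: [0.1, 0.2, -1.2]
finger_gap: 0.0449
finger_force: 0.0
```

Run:
```python
from h import *
o=ctrl.get_obs();w=ctrl.camera_params('wrist');im=ctrl.capture('wrist');save(im,'w5');np.save('w5.npy',w,allow_pickle=True)
print(o['t'],o['ee_pos'],np.array(o['tool_rot']).round(3),o['force'])
for d in ctrl.outline_of('timer1','wrist'): print(d['confidence'],d['xy'],onz(w,d['xy'],.146).round(4),d['pixels'].sum())
for d in ctrl.outline_of('timer1_top','wrist'): print(d['confidence'],d['xy'],onz(w,d['xy'],.146).round(4),d['pixels'].sum())
```

```text
8.3333 [0.5222333  0.22471345 0.31728991] [[ 0.938  0.348 -0.002]
 [ 0.348 -0.938 -0.002]
 [-0.003  0.001 -1.   ]] [ 0.14882916  0.19192495 -1.16654579]
0.74 [358.5, 59.5] [0.6537 0.2294 0.146 ] 35120
0.7 [244.1, 100.3] [0.5746 0.3283 0.146 ] 599
0.7 [301.4, 103.0] [0.5932 0.2702 0.146 ] 511
0.7 [461.4, 97.5] [0.6577 0.1128 0.146 ] 630
0.63 [377.5, 97.5] [0.6266 0.1963 0.146 ] 538
0.65 [240.6, 98.8] [0.5747 0.3322 0.146 ] 587
```

View pics/w5.png

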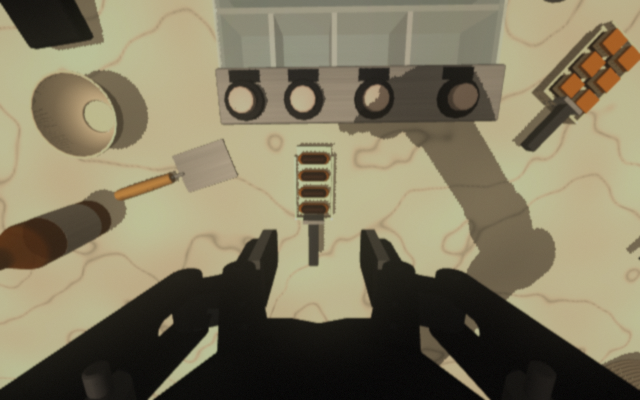

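The view shows the four caps at about (240,99), (303,98), (377,97), (462,97), the lane dividers at columns ~271, 333 and 408 behind the strip, and the strip's front edge at row ~120. Tray2 stands in front of lane 2 at (315,180). I'll zoom in for precision.

Run:
```python
from h import *
im=cv2.imread('pics/w5.png')[0:130,210:510]
cv2.imwrite('pics/w5z.png',cv2.resize(im,(750,325),interpolation=cv2.INTER_CUBIC))
```

```text
(no output)
```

View pics/w5z.png

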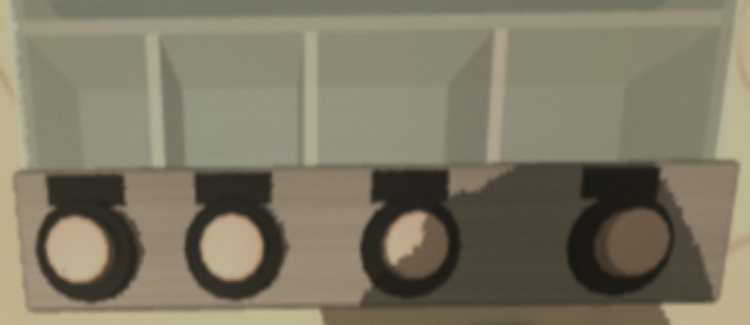

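Run:
```python
from h import *
w=np.load('w5.npy',allow_pickle=True).item()
f=lambda p:(np.array(p)+.5)/2.5-.5+np.array([210,0])
ty=np.array([.130,.064,-.015,-.109])
px=np.array([f(p) for p in [(78,249),(232,247),(417,244.5),(639,242)]])
s=[onz(w,f(p),.122) for p in [(30,310),(716,300),(17,172),(738,160)]]
print('strip',np.round(s,4),[np.linalg.norm(s[i]-s[i+1]) for i in (0,2)],np.linalg.norm(s[0]-s[2]))
def X(q): return np.c_[np.array([q[0],q[1]])+(Rz(q[2])@np.c_[np.full(4,.026),ty].T).T,np.full(4,q[3])]
def go(fz):
    g=lambda q:np.r_[(proj(w,X(q))-px).ravel(),(q[3]-.146)/.0005*(fz)]
    r=least_squares(g,[.61,.2,.35,.146]);print('fit',r.x.round(4),'yaw',np.degrees(r.x[2]).round(2),(r.fun[:8]).round(2));return r.x
go(0);q=go(1);np.save('case.npy',q)
for n,a,b in [('frontline',s[0],s[1]),('backline',s[2],s[3])]:
    d=b-a;print(n,np.degrees(np.arctan2(-d[0]*-1,-d[1]))*-1, 'case coords',[(Rz(-q[2])@(p[:2]-q[:2])).round(4) for p in (a,b)])
# wall tops z=.100 at dividers just behind strip, expected y = .100,.028,-.058
for p in [(157,165),(311,165),(494,160),(152,35),(312,30),(501,28)]:
    v=onz(w,f(p),.1)[:2];print('div',(Rz(-q[2])@(v-q[:2])).round(4))
print('ceil? with z .122',[(Rz(-q[2])@(onz(w,f(p),.122)[:2]-q[:2])).round(4) for p in [(157,165),(311,165),(494,160)]])
# check with scene camera: project caps
for c in('scene','side'): print(proj(ctrl.camera_params(c),X(q)).round(1).tolist())
```

```text
strip [[0.5396 0.3517 0.122 ]
 [0.6555 0.0528 0.122 ]
 [0.5954 0.3727 0.122 ]
 [0.7116 0.074  0.122 ]] [np.float64(0.32059899386472807), np.float64(0.320524729196693)] 0.05956693613051216
fit [0.5967 0.2016 0.3677 0.1451] yaw 21.07 [-0.18 -0.01  0.11  0.    0.26  0.06 -0.19 -0.06]
fit [0.5966 0.2016 0.3676 0.1459] yaw 21.06 [-0.46 -0.   -0.01  0.02  0.34  0.08  0.12 -0.03]
frontline -21.18427019302579 case coords [array([0.0008, 0.1605]), array([ 0.0014, -0.1601])]
backline -21.264775252447436 case coords [array([0.0603, 0.1601]), array([ 0.0614, -0.1604])]
div [0.0661 0.1009]
div [0.0653 0.028 ]
div [ 0.0664 -0.0585]
div [0.1203 0.1001]
div [0.1214 0.0277]
div [ 0.1212 -0.0577]
ceil? with z .122 [array([0.0624, 0.0976]), array([0.0616, 0.0292]), array([ 0.0627, -0.052 ])]
[[426.0, 182.7], [411.0, 190.6], [392.5, 200.1], [369.9, 211.9]]
[[245.4, 257.6], [253.8, 244.6], [263.1, 230.2], [273.1, 214.8]]
```

The cap fit gives the case origin at (0.597, 0.202) and yaw 21.1°. The free-fit cap height is 145 mm, the strip edge lands on the mouth plane, and the dividers land at 100/28/-58 mm, all as specified. Now I'll regrasp tray2.

Emit:
{"method": "drive_tool", "body": {
  "moves": [
    [[-1,-0.3,-0.5],0,45],
    [[-1,-0.3,-0.5],0,45],
    [[-1,-0.3,-0.5],0,45],
    [[-1,-0.3,-0.5],0,45],
    [[-1,-0.3,-0.5],0,45]
  ]
}}

```text
t: 8.9
ee_pos: [0.3645, 0.1747, 0.24]
tool_rot: [[0.937, 0.35, -0.01], [0.35, -0.937, -0.01], [-0.013, 0.006, -1.0]]
force: [0.0, -0.0, 0.2]
finger_gap: 0.0449
finger_force: 0.0
```

Emit:
{"method": "drive_tool", "body": {
  "moves": [
    [[0,0,-0.5],0,45],
    [[0,0,-0.5],0,45],
    [[0,0,-0.5],0,45],
    [[0,0,-0.5],0,45],
    [[0,0,-0.5],0,45]
  ]
}}

```text
t: 9.32
ee_pos: [0.3745, 0.1811, 0.1695]
tool_rot: [[0.938, 0.347, 0.001], [0.347, -0.938, 0.001], [0.001, -0.001, -1.0]]
force: [0.8, 1.3, 0.8]
finger_gap: 0.045
finger_force: 0.0
```

```bash
cat >> h.py <<'E'
def case2w(x,y):
    q=np.load('case.npy');return q[:2]+Rz(q[2])@np.array([x,y])
def w2case(p):
    q=np.load('case.npy');return Rz(-q[2])@(np.array(p)[:2]-q[:2])
E
python3 - <<'E'
from h import *
a,d,m,im,w=handle('tray2',(.474,.205),maxw=60)
print('tip in case',w2case(a))
w4=np.load('w4.npy',allow_pickle=True).item();print('w4 tip rel TCP',onz(w4,(320,293.5),.0868)-[.3743,.1786,.0868])
for t,y in [(2,.064),(3,-.015),(4,-.109)]: print(t,'grip home',case2w(-.06,y),'pre',case2w(-.24,y),case2w(-.26,y))
E
```

```text
tip px 320.3 204.0 rows 131.0 w 16.0 tip [0.36   0.1738 0.044 ] yaw 19.99 tool yaw 20.31
grip [0.3741 0.1789 0.044 ] origin [0.4305 0.1994] move TCP by [-0.0004 -0.0022] /150: [-0.003 -0.015] turn/180 -0.0018 ee [0.3745 0.1811 0.1695]
tip in case [-0.23080947  0.05905124]
w4 tip rel TCP [-0.01249265 -0.00539282  0.        ]
2 grip home [0.51765053 0.23976363] pre [0.3496772  0.17507235] [0.3310135  0.16788443]
3 grip home [0.54604281 0.166042  ] pre [0.37806949 0.10135072] [0.35940578 0.0941628 ]
4 grip home [0.57982604 0.0783226 ] pre [0.41185271 0.01363132] [0.39318901 0.0064434 ]
```

Emit:
{"method": "drive_tool", "body": {
  "moves": [
    [[0,-0.013,-0.7],0,45],
    [[0,-0.013,-0.7],0,45],
    [[0,-0.013,-0.7],0,45],
    [[0,-0.013,-1],0,45],
    [[0,-0.013,-1],0,45]
  ]
}}

```text
t: 9.83
ee_pos: [0.3737, 0.1762, 0.0145]
tool_rot: [[0.938, 0.346, -0.003], [0.346, -0.938, -0.006], [-0.005, 0.005, -1.0]]
force: [0.3, -0.2, 0.0]
finger_gap: 0.045
finger_force: 0.0
```

Emit:
{"method": "drive_tool", "body": {
  "moves": [
    [[0,0,0],0,5],
    [[0,0,0],0,5],
    [[0,0,0],0,5],
    [[0,0,0],0,5],
    [[0,0,0],0,5]
  ],
  "squeeze": 110
}}

```text
t: 10.25
ee_pos: [0.3751, 0.1791, 0.0196]
tool_rot: [[0.938, 0.346, 0.003], [0.346, -0.938, 0.003], [0.003, -0.002, -1.0]]
force: [-0.5, 1.3, 2.3]
finger_gap: 0.0138
finger_force: 107.7
```

Emit:
{"method": "drive_tool", "body": {
  "moves": [
    [[0,0,0],0,5],
    [[0,0,0.11],0,5],
    [[0,0,0.11],0,5],
    [[0,0,0.11],0,5]
  ]
}}

```text
t: 10.58
ee_pos: [0.3744, 0.1779, 0.0352]
tool_rot: [[0.939, 0.345, 0.001], [0.345, -0.939, 0.001], [0.001, -0.0, -1.0]]
force: [-0.3, 0.1, -2.7]
finger_gap: 0.0143
finger_force: 107.9
```

Run:
```python
from h import *
a,d,m,im,w=handle('tray2',(.474,.205),maxw=60) if 0 else [None]*5
o=ctrl.get_obs();T=np.array(o['tool_rot']);print(o['ee_pos'],np.degrees(np.arctan2(T[1,0],T[0,0])),w2case(o['ee_pos']),o['force'])
p=case2w(-.205,.064);print('align move/150',(p-o['ee_pos'][:2])/.15)
```

```text
[0.37436715 0.17791431 0.03517402] 20.169986819207953 [-0.21593832  0.05777861] [-0.25538036  0.06372672 -2.69383915]
align move/150 [0.05314357 0.06491267]
```

Emit:
{"method": "drive_tool", "body": {
  "moves": [
    [[0.053,0.065,0],0.005,5],
    [[0.053,0.065,0],0.005,5],
    [[0.053,0.065,0],0.005,5]
  ]
}}

```text
t: 10.83
ee_pos: [0.3819, 0.188, 0.0343]
tool_rot: [[0.933, 0.36, -0.0], [0.36, -0.933, 0.0], [-0.0, -0.0, -1.0]]
force: [0.2, 0.3, -1.8]
finger_gap: 0.014
finger_force: 107.9
```

Emit:
{"method": "drive_tool", "body": {
  "moves": [
    [[0.1,0.039,0],0,5],
    [[0.2,0.077,0],0,5],
    [[0.311,0.12,0],0,5],
    [[0.311,0.12,0],0,5],
    [[0.311,0.12,0],0,5]
  ]
}}

```text
t: 11.25
ee_pos: [0.4285, 0.2053, 0.0341]
tool_rot: [[0.933, 0.36, -0.0], [0.36, -0.933, -0.001], [-0.001, 0.001, -1.0]]
force: [-0.2, 0.2, -2.5]
finger_gap: 0.0137
finger_force: 107.9
```

```bash
cat >> h.py <<'E'
def st(y,x=-.06):
    o=ctrl.get_obs();T=np.array(o['tool_rot']);c=w2case(o['ee_pos']);R=Rz(-np.load('case.npy')[2])
    print('t',round(o['t'],1),'ee',o['ee_pos'].round(4),'yaw',np.degrees(np.arctan2(T[1,0],T[0,0])).round(2),'case',c.round(4),'F case',(R@o['force'][:2]).round(1),o['force'][2].round(1),'gap',round(o['finger_gap'],4))
    print('to',(x,y),'/150:',((case2w(x,y)-o['ee_pos'][:2])/.15).round(3))
E
python3 -c "
from h import *
st(.064)
im=ctrl.capture('wrist');save(im,'w6');w=ctrl.camera_params('wrist');print(proj(w,np.r_[case2w(0,.031),.1]),proj(w,np.r_[case2w(0,.097),.1]))"
```

```text
t 11.2 ee [0.4285 0.2053 0.0341] yaw 21.08 case [-0.1555  0.0639] F case [-0.1  0.2] -2.5 gap 0.0137
to (-0.06, 0.064) /150: [0.594 0.23 ]
[[ 502.68704923 -399.16476216]] [[ 134.94000899 -400.89478097]]
```

View pics/w6.png

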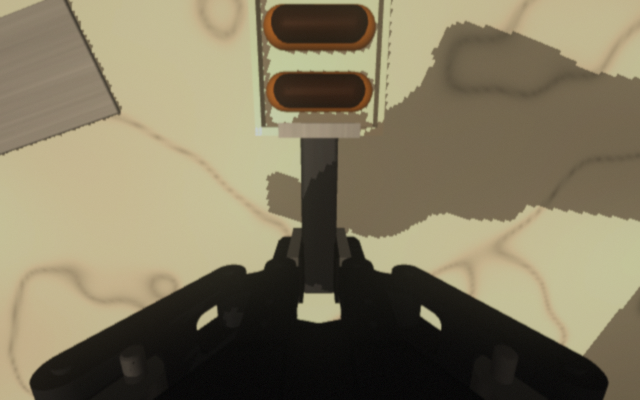

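Tray2's nose is in the mouth with no lateral force, and the spatula corner at (118,110) stays about 12 cm to the side. Continue.

Emit:
{"method": "drive_tool", "body": {
  "moves": [
    [[0.1,0.039,0],0,5],
    [[0.2,0.077,0],0,5],
    [[0.3,0.116,0],0,5],
    [[0.4,0.155,0],0,5],
    [[0.48,0.186,0],0,5]
  ]
}}

```text
t: 11.72
ee_pos: [0.5002, 0.2332, 0.0343]
tool_rot: [[0.932, 0.361, -0.001], [0.361, -0.932, -0.002], [-0.001, 0.001, -1.0]]
force: [-0.3, -0.2, -2.1]
finger_gap: 0.0138
finger_force: 107.9
```

Emit:
{"method": "drive_tool", "body": {
  "moves": [
    [[0,0,-0.01],0,5],
    [[0,0,-0.02],0,5],
    [[0,0,-0.02],0,5]
  ]
}}

```text
t: 11.97
ee_pos: [0.5001, 0.2335, 0.0318]
tool_rot: [[0.932, 0.362, 0.001], [0.362, -0.932, -0.0], [0.0, 0.001, -1.0]]
force: [1.3, -0.1, 1.3]
finger_gap: 0.0137
finger_force: 108.5
```

```bash
python3 -c "
from h import *
st(.064)"
```

```text
t 12.0 ee [0.5001 0.2335 0.0318] yaw 21.21 case [-0.0786  0.0645] F case [ 1.1 -0.6] 1.3 gap 0.0137
to (-0.06, 0.064) /150: [0.117 0.042]
```

Emit:
{"method": "drive_tool", "body": {
  "moves": [
    [[0.04,0.015,0],0,5],
    [[0.08,0.029,0],0,5],
    [[0.105,0.038,0],0,5],
    [[0.105,0.038,0],0,5]
  ]
}}

```text
t: 12.3
ee_pos: [0.5173, 0.24, 0.0318]
tool_rot: [[0.933, 0.361, 0.001], [0.361, -0.933, 0.001], [0.001, -0.0, -1.0]]
force: [1.6, 0.8, -0.4]
finger_gap: 0.0138
finger_force: 108.2
```

Emit:
{"method": "drive_tool", "body": {
  "moves": [
    [[0.012,0.005,0],0,5],
    [[0.012,0.005,0],0,5]
  ]
}}

```text
t: 12.47
ee_pos: [0.5177, 0.2402, 0.0318]
tool_rot: [[0.933, 0.361, -0.001], [0.361, -0.933, -0.0], [-0.001, 0.0, -1.0]]
force: [-0.9, -1.3, 3.2]
finger_gap: 0.0138
finger_force: 108.6
```

Emit:
{"method": "drive_tool", "body": {
  "moves": [
    [[0.012,0.005,0],0,5],
    [[0.012,0.005,0],0,5]
  ]
}}

```text
t: 12.63
ee_pos: [0.5195, 0.2409, 0.0318]
tool_rot: [[0.932, 0.361, -0.001], [0.361, -0.932, -0.0], [-0.001, 0.0, -1.0]]
force: [-3.3, -0.7, 4.7]
finger_gap: 0.014
finger_force: 108.8
```

```bash
python3 -c "
from h import *
st(.064)"
```

```text
t 12.6 ee [0.5195 0.2409 0.0318] yaw 21.18 case [-0.0579  0.0644] F case [-3.3  0.5] 4.7 gap 0.014
to (-0.06, 0.064) /150: [-0.012 -0.008]
```

Force is rising, so keep pressing to the back stop.

Emit:
{"method": "drive_tool", "body": {
  "moves": [
    [[0.012,0.005,0],0,5],
    [[0.012,0.005,0],0,5]
  ]
}}

```text
t: 12.8
ee_pos: [0.5195, 0.2409, 0.0318]
tool_rot: [[0.932, 0.361, -0.004], [0.361, -0.932, -0.003], [-0.004, 0.001, -1.0]]
force: [-7.5, -3.3, 9.0]
finger_gap: 0.0139
finger_force: 109.5
```

Emit:
{"method": "drive_tool", "body": {
  "moves": [
    [[0.012,0.005,0],0,5],
    [[0.012,0.005,0],0,5]
  ]
}}

```text
t: 12.97
ee_pos: [0.5195, 0.2409, 0.0318]
tool_rot: [[0.932, 0.362, -0.006], [0.362, -0.932, -0.005], [-0.008, 0.002, -1.0]]
force: [-11.0, -6.3, 13.1]
finger_gap: 0.0137
finger_force: 110.1
```

```bash
python3 -c "
from h import *
st(.064)
im=ctrl.capture('wrist');save(im,'w7')
w=ctrl.camera_params('wrist')
print(proj(w,np.r_[case2w(0,.064),.122]))
for c in ('scene','side'): save(ctrl.capture(c),'t_'+c)"
```

```text
t 13.0 ee [0.5195 0.2409 0.0318] yaw 21.19 case [-0.0579  0.0644] F case [-12.5  -1.9] 13.1 gap 0.0137
to (-0.06, 0.064) /150: [-0.012 -0.007]
[[322.26383498 170.54658616]]
```

Tray2 has hit the rigid stop at the expected grip position (-58 mm, 12.5 N). Release and rise.

Emit:
{"method": "drive_tool", "body": {
  "moves": [
    [[0,0,0],0,40],
    [[0,0,0],0,40],
    [[0,0,0],0,40],
    [[0,0,0],0,40],
    [[0,0,0],0,40]
  ]
}}

```text
t: 13.53
ee_pos: [0.524, 0.2426, 0.0317]
tool_rot: [[0.933, 0.361, 0.001], [0.361, -0.933, 0.0], [0.001, -0.0, -1.0]]
force: [-0.2, 0.2, 0.9]
finger_gap: 0.0399
finger_force: 0.0
```

Emit:
{"method": "drive_tool", "body": {
  "moves": [
    [[-0.02,0,0.9],0,40],
    [[-0.02,0,0.9],0,40],
    [[-0.02,0,0.9],0,40],
    [[-0.02,0,0.9],0,40],
    [[-0.02,0,0.9],0,40]
  ]
}}

```text
t: 13.95
ee_pos: [0.5226, 0.2441, 0.1705]
tool_rot: [[0.933, 0.361, 0.007], [0.361, -0.933, 0.003], [0.007, -0.001, -1.0]]
force: [0.1, -0.1, 0.2]
finger_gap: 0.0402
finger_force: 0.0
```

Emit:
{"method": "drive_tool", "body": {
  "moves": [
    [[-0.2,-0.4,0.9],0,40],
    [[-0.2,-0.4,0.9],0,40],
    [[-0.2,-0.4,0.9],0,40],
    [[-0.2,-0.4,0.9],0,40],
    [[-0.2,-0.4,0.9],0,40]
  ]
}}

```text
t: 14.37
ee_pos: [0.4918, 0.1812, 0.3049]
tool_rot: [[0.934, 0.358, 0.006], [0.358, -0.934, -0.0], [0.005, 0.002, -1.0]]
force: [0.3, 0.6, -0.1]
finger_gap: 0.0402
finger_force: 0.0
```

Run:
```python
from h import *
st(.064)
w=ctrl.camera_params('wrist');im=ctrl.capture('wrist');save(im,'w8')
for d in ctrl.outline_of('tray2','wrist'): print(d['confidence'],d['xy'],onz(w,d['xy'],.05).round(3),d['pixels'].sum())
print('handle tip should be at',proj(w,np.r_[case2w(-.075,.064),.056]),'mouth strip',proj(w,np.r_[case2w(0,.064),.122]))
```

```text
t 14.4 ee [0.4918 0.1812 0.3049] yaw 21.0 case [-0.1051  0.0187] F case [0.5 0.5] -0.1 gap 0.0402
to (-0.06, 0.064) /150: [0.172 0.39 ]
0.95 [284.3, 103.1] [0.558 0.256 0.05 ] 989
0.61 [169.4, 144.6] [0.448 0.388 0.05 ] 3242
0.58 [568.6, 75.1] [ 0.726 -0.084  0.05 ] 6850
handle tip should be at [[285.31002154 147.02185446]] mouth strip [[276.35986865  83.05730905]]
```

View pics/w8.png

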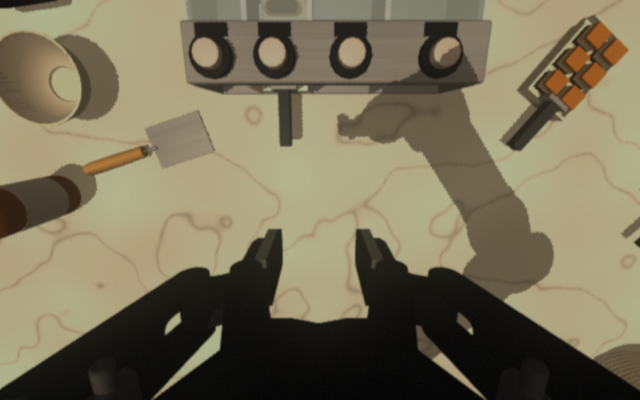

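Only tray2's handle sticks out, with its tip at (286,146) against an expected (285,147), so it is home. Tray3 (cream slices) is at (568,75), with its handle tip at (512,148).

Run:
```python
from h import *
w=ctrl.camera_params('wrist')
a=onz(w,(513,146),.044);b=onz(w,(549,109),.044);c=onz(w,(600,55),.04)
print(a,b,c,np.degrees(np.arctan2((b-a)[1],(b-a)[0])),np.linalg.norm(b-a))
```

```text
[ 0.61757257 -0.06511238  0.044     ] [ 0.6787571  -0.08451528  0.044     ] [ 0.76244182 -0.11189169  0.04      ] -17.59492148599625 0.06418737970535379
```

Emit:
{"method": "drive_tool", "body": {
  "moves": [
    [[0.45,-0.84,0],-0.11,45],
    [[0.45,-0.84,0],-0.11,45],
    [[0.45,-0.84,0],-0.11,45],
    [[0.45,-0.84,0],-0.11,45]
  ]
}}

```text
t: 14.8
ee_pos: [0.5598, 0.0498, 0.2986]
tool_rot: [[1.0, 0.013, -0.003], [0.013, -1.0, -0.004], [-0.003, 0.004, -1.0]]
force: [-0.3, -1.5, -0.3]
finger_gap: 0.0453
finger_force: 0.0
```

Emit:
{"method": "drive_tool", "body": {
  "moves": [
    [[0.48,-0.84,-0.4],-0.105,45],
    [[0.48,-0.84,-0.4],-0.105,45],
    [[0.48,-0.84,-0.4],-0.105,45],
    [[0.48,-0.84,-0.4],-0.105,45],
    [[0.48,-0.84,-0.4],-0.105,45]
  ]
}}

```text
t: 15.22
ee_pos: [0.6298, -0.0782, 0.2347]
tool_rot: [[0.951, -0.31, -0.008], [-0.31, -0.951, -0.005], [-0.006, 0.007, -1.0]]
force: [-0.1, -0.9, -0.8]
finger_gap: 0.0449
finger_force: 0.0
```

Emit:
{"method": "drive_tool", "body": {
  "moves": [
    [[0,0,-0.5],0,45],
    [[0,0,-0.5],0,45],
    [[0,0,-0.5],0,45],
    [[0,0,-0.5],0,45],
    [[0,0,-0.5],0,45]
  ]
}}

```text
t: 15.63
ee_pos: [0.6306, -0.0684, 0.1672]
tool_rot: [[0.954, -0.3, 0.0], [-0.3, -0.954, 0.001], [0.0, -0.001, -1.0]]
force: [-0.3, 0.1, 0.7]
finger_gap: 0.0453
finger_force: 0.0
```

Run:
```python
from h import *
handle('tray3',(.726,-.095),maxw=45,tag='w9')
```

```text
tip px 327.3 197.0 rows 125.0 w 17.0 tip [ 0.62   -0.0743  0.044 ] yaw -15.6 tool yaw -17.46
grip [ 0.6345 -0.0783  0.044 ] origin [ 0.6922 -0.0944] move TCP by [ 0.0039 -0.0099] /150: [ 0.026 -0.066] turn/180 0.0103 ee [ 0.6306 -0.0684  0.1672]
```

Emit:
{"method": "drive_tool", "body": {
  "moves": [
    [[0.026,-0.066,0],0.0103,45],
    [[0.026,-0.066,0],0.0103,45],
    [[0.026,-0.066,0],0.0103,45],
    [[0.026,-0.066,0],0.0103,45],
    [[0.026,-0.066,0],0.0103,45]
  ]
}}

```text
t: 16.15
ee_pos: [0.634, -0.0789, 0.1674]
tool_rot: [[0.963, -0.27, 0.001], [-0.27, -0.963, 0.0], [0.001, -0.0, -1.0]]
force: [-0.7, -0.2, -0.1]
finger_gap: 0.0453
finger_force: 0.0
```

Run:
```python
from h import *
handle('tray3',(.726,-.095),maxw=45,tag='w10')
```

```text
tip px 318.5 203.0 rows 131.0 w 17.0 tip [ 0.6199 -0.0749  0.044 ] yaw -15.06 tool yaw -15.68
grip [ 0.6344 -0.0788  0.044 ] origin [ 0.6924 -0.0944] move TCP by [0.0005 0.    ] /150: [0.003 0.   ] turn/180 0.0035 ee [ 0.634  -0.0789  0.1674]
```

Emit:
{"method": "drive_tool", "body": {
  "moves": [
    [[0,0,-0.7],0,45],
    [[0,0,-0.7],0,45],
    [[0,0,-0.7],0,45],
    [[0,0,-1],0.003,45],
    [[0,0,-1],0.003,45]
  ]
}}

```text
t: 16.67
ee_pos: [0.6288, -0.0794, 0.0101]
tool_rot: [[0.965, -0.26, -0.011], [-0.26, -0.966, 0.0], [-0.011, 0.003, -1.0]]
force: [-1.1, -0.7, -0.3]
finger_gap: 0.0455
finger_force: 0.0
```

Emit:
{"method": "drive_tool", "body": {
  "moves": [
    [[0,0,0],0,5],
    [[0,0,0],0,5],
    [[0,0,0],0,5],
    [[0,0,0],0,5],
    [[0,0,0],0,5]
  ],
  "squeeze": 110
}}

```text
t: 17.08
ee_pos: [0.6354, -0.0792, 0.019]
tool_rot: [[0.965, -0.261, 0.004], [-0.261, -0.965, -0.0], [0.004, -0.001, -1.0]]
force: [-0.7, 0.3, 2.8]
finger_gap: 0.0137
finger_force: 107.7
```

Emit:
{"method": "drive_tool", "body": {
  "moves": [
    [[0,0,0],0,5],
    [[0,0,0.3],0,5],
    [[0,0,0.3],0,5]
  ]
}}

```text
t: 17.33
ee_pos: [0.6365, -0.0791, 0.0665]
tool_rot: [[0.965, -0.261, 0.006], [-0.261, -0.965, 0.0], [0.006, -0.002, -1.0]]
force: [1.5, -0.1, -1.0]
finger_gap: 0.014
finger_force: 108.1
```

Emit:
{"method": "drive_tool", "body": {
  "moves": [
    [[-0.9,0,0],0,5],
    [[-0.9,0,0],0,5],
    [[-0.9,0,0],0,5],
    [[-0.9,0,0],0,5]
  ]
}}

```text
t: 17.67
ee_pos: [0.4887, -0.0807, 0.0615]
tool_rot: [[0.965, -0.261, -0.012], [-0.261, -0.965, -0.003], [-0.011, 0.006, -1.0]]
force: [-1.9, -1.3, -1.7]
finger_gap: 0.0139
finger_force: 107.9
```

Emit:
{"method": "drive_tool", "body": {
  "moves": [
    [[-0.65,0.3,0],0.1,5],
    [[-0.65,0.3,0],0.1,5],
    [[-0.65,0.3,0],0.1,5],
    [[-0.65,0.3,0],0.1,5]
  ]
}}

```text
t: 18.0
ee_pos: [0.3949, -0.0331, 0.0623]
tool_rot: [[0.998, 0.057, -0.006], [0.057, -0.998, -0.001], [-0.007, 0.001, -1.0]]
force: [-0.2, -0.8, -1.5]
finger_gap: 0.0141
finger_force: 108.0
```

Emit:
{"method": "drive_tool", "body": {
  "moves": [
    [[0,0.96,0],0.1,5],
    [[0,0.96,0],0.1,5],
    [[0,0.96,0],0.1,5],
    [[0,0.96,0],0.1,5],
    [[0,0.96,0],0.1,5]
  ]
}}

```text
t: 18.42
ee_pos: [0.403, 0.1164, 0.0626]
tool_rot: [[0.932, 0.363, 0.004], [0.363, -0.932, 0.006], [0.006, -0.005, -1.0]]
force: [0.5, 1.0, -2.0]
finger_gap: 0.0139
finger_force: 108.2
```

Emit:
{"method": "drive_tool", "body": {
  "moves": [
    [[0,0,0],0,5],
    [[0,0,0],0,5],
    [[0,0,0],0,5]
  ]
}}

```text
t: 18.67
ee_pos: [0.4015, 0.1078, 0.0618]
tool_rot: [[0.935, 0.353, -0.0], [0.353, -0.935, -0.002], [-0.001, 0.002, -1.0]]
force: [0.2, -0.1, -2.9]
finger_gap: 0.0141
finger_force: 108.2
```

Run:
```python
from h import *
st(-.015,-.205)
# held tip check
o=ctrl.get_obs();w=ctrl.camera_params('wrist');im=ctrl.capture('wrist');save(im,'w11')
```

```text
t 18.7 ee [0.4015 0.1078 0.0618] yaw 20.7 case [-0.2159 -0.0174] F case [ 0.1 -0.2] -2.9 gap 0.0141
to (-0.205, -0.015) /150: [0.062 0.041]
```

View pics/w11.png

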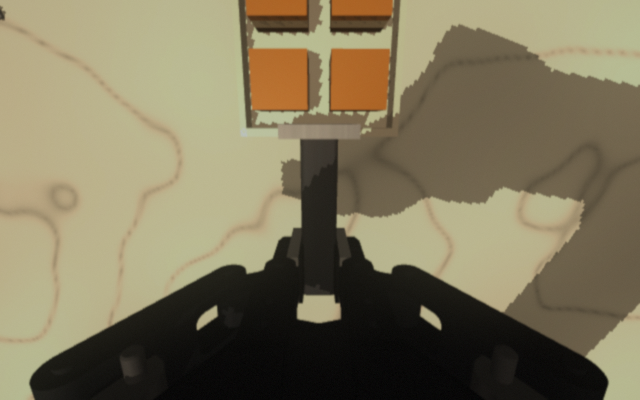

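Tray3 is held straight: handle (320, 137–295), aligned as tray2 was. Align it, lower to lane height and insert.

Emit:
{"method": "drive_tool", "body": {
  "moves": [
    [[0.062,0.041,-0.1],0.002,5],
    [[0.062,0.041,-0.18],0.002,5],
    [[0.062,0.041,-0.18],0.002,5],
    [[0.062,0.041,-0.18],0.002,5]
  ]
}}

```text
t: 19.05
ee_pos: [0.4101, 0.1145, 0.0345]
tool_rot: [[0.933, 0.361, -0.002], [0.361, -0.933, -0.002], [-0.002, 0.001, -1.0]]
force: [0.3, -0.3, -1.8]
finger_gap: 0.0141
finger_force: 108.1
```

Emit:
{"method": "drive_tool", "body": {
  "moves": [
    [[0.1,0.039,0],0,5],
    [[0.2,0.077,0],0,5],
    [[0.311,0.12,0],0,5],
    [[0.311,0.12,0],0,5],
    [[0.311,0.12,0],0,5]
  ]
}}

```text
t: 19.47
ee_pos: [0.458, 0.1334, 0.0354]
tool_rot: [[0.933, 0.36, 0.001], [0.36, -0.933, 0.0], [0.001, -0.0, -1.0]]
force: [-0.1, -0.2, -1.5]
finger_gap: 0.0139
finger_force: 108.2
```

```bash
python3 -c "
from h import *
st(-.015)"
```

```text
t 19.5 ee [0.458  0.1334 0.0354] yaw 21.12 case [-0.1539 -0.0138] F case [-0.2 -0.1] -1.5 gap 0.0139
to (-0.06, -0.015) /150: [0.587 0.218]
```

Emit:
{"method": "drive_tool", "body": {
  "moves": [
    [[0.1,0.034,0],0,5],
    [[0.2,0.07,0],0,5],
    [[0.3,0.108,0],0,5],
    [[0.4,0.147,0],0,5],
    [[0.48,0.178,0],0,5]
  ]
}}

```text
t: 19.88
ee_pos: [0.5292, 0.1597, 0.0351]
tool_rot: [[0.932, 0.362, -0.001], [0.362, -0.932, -0.001], [-0.001, 0.001, -1.0]]
force: [0.2, 0.1, -1.9]
finger_gap: 0.0138
finger_force: 108.2
```

Emit:
{"method": "drive_tool", "body": {
  "moves": [
    [[0,0,-0.01],0,5],
    [[0,0,-0.022],0,5],
    [[0,0,-0.022],0,5]
  ]
}}

```text
t: 20.13
ee_pos: [0.5281, 0.1596, 0.0314]
tool_rot: [[0.932, 0.362, -0.001], [0.362, -0.932, -0.001], [-0.001, 0.0, -1.0]]
force: [0.7, -0.1, -0.4]
finger_gap: 0.0139
finger_force: 108.5
```

Emit:
{"method": "drive_tool", "body": {
  "moves": [
    [[0.04,0.015,0],0,5],
    [[0.08,0.03,0],0,5],
    [[0.11,0.042,0],0,5],
    [[0.11,0.042,0],0,5]
  ]
}}

```text
t: 20.47
ee_pos: [0.5472, 0.1674, 0.0316]
tool_rot: [[0.932, 0.362, 0.001], [0.362, -0.932, 0.001], [0.002, -0.0, -1.0]]
force: [-0.3, 0.1, -2.2]
finger_gap: 0.0138
finger_force: 108.3
```

```bash
python3 -c "
from h import *
st(-.015)"
```

```text
t 20.5 ee [0.5472 0.1674 0.0316] yaw 21.2 case [-0.0585 -0.0142] F case [-0.3  0.2] -2.2 gap 0.0138
to (-0.06, -0.015) /150: [-0.008 -0.009]
```

Emit:
{"method": "drive_tool", "body": {
  "moves": [
    [[0.012,0.005,-0.005],0,5],
    [[0.012,0.005,-0.005],0,5]
  ]
}}

```text
t: 20.63
ee_pos: [0.5474, 0.1675, 0.0311]
tool_rot: [[0.932, 0.362, -0.0], [0.362, -0.932, -0.001], [-0.001, 0.001, -1.0]]
force: [-2.1, -0.8, 4.5]
finger_gap: 0.014
finger_force: 109.2
```

Emit:
{"method": "drive_tool", "body": {
  "moves": [
    [[0.012,0.005,0],0,5],
    [[0.012,0.005,0],0,5]
  ]
}}

```text
t: 20.8
ee_pos: [0.5481, 0.1678, 0.031]
tool_rot: [[0.932, 0.362, -0.002], [0.362, -0.932, -0.002], [-0.003, 0.001, -1.0]]
force: [-3.9, -2.5, 6.8]
finger_gap: 0.0137
finger_force: 109.5
```

Emit:
{"method": "drive_tool", "body": {
  "moves": [
    [[0.012,0.005,0],0,5],
    [[0.012,0.005,0],0,5]
  ]
}}

```text
t: 20.97
ee_pos: [0.5481, 0.1678, 0.0311]
tool_rot: [[0.932, 0.362, -0.005], [0.362, -0.932, -0.004], [-0.006, 0.002, -1.0]]
force: [-8.6, -4.2, 11.5]
finger_gap: 0.0136
finger_force: 110.2
```

```bash
python3 -c "
from h import *
st(-.015)"
```

```text
t 21.0 ee [0.5481 0.1678 0.0311] yaw 21.24 case [-0.0575 -0.0141] F case [-9.5 -0.9] 11.5 gap 0.0136
to (-0.06, -0.015) /150: [-0.014 -0.011]
```

Tray3 is on the stop. Release, rise and go to tray4.

Emit:
{"method": "drive_tool", "body": {
  "moves": [
    [[0,0,0],0,40],
    [[0,0,0],0,40],
    [[0,0,0],0,40],
    [[0,0,0],0,40],
    [[0,0,0],0,40]
  ]
}}

```text
t: 21.38
ee_pos: [0.5515, 0.1691, 0.0307]
tool_rot: [[0.932, 0.362, 0.0], [0.362, -0.932, 0.0], [0.0, -0.0, -1.0]]
force: [-0.2, 0.0, -0.3]
finger_gap: 0.0403
finger_force: 0.0
```

Emit:
{"method": "drive_tool", "body": {
  "moves": [
    [[-0.02,0,1],0,40],
    [[-0.02,0,1],0,40],
    [[-0.02,0,1],0,40],
    [[-0.02,0,1],0,40],
    [[-0.02,0,1],0,40]
  ]
}}

```text
t: 21.8
ee_pos: [0.5512, 0.1713, 0.1865]
tool_rot: [[0.932, 0.362, 0.01], [0.362, -0.932, 0.004], [0.01, -0.0, -1.0]]
force: [0.6, 0.1, -0.8]
finger_gap: 0.0398
finger_force: 0.0
```

Emit:
{"method": "drive_tool", "body": {
  "moves": [
    [[-0.3,-0.4,0.8],0,45],
    [[-0.3,-0.4,0.8],0,45],
    [[-0.3,-0.4,0.8],0,45],
    [[-0.3,-0.4,0.8],0,45],
    [[-0.3,-0.4,0.8],0,45]
  ]
}}

```text
t: 22.22
ee_pos: [0.504, 0.1077, 0.3035]
tool_rot: [[0.933, 0.36, 0.005], [0.36, -0.933, -0.001], [0.004, 0.003, -1.0]]
force: [0.4, 1.2, -0.8]
finger_gap: 0.0448
finger_force: 0.0
```

Run:
```python
from h import *
st(-.015)
w=ctrl.camera_params('wrist');im=ctrl.capture('wrist');save(im,'w12')
for d in ctrl.outline_of('tray3','wrist'): print(d['confidence'],d['xy'],onz(w,d['xy'],.05).round(3),d['pixels'].sum(),np.flatnonzero(d['pixels'].any(1))[[0,-1]])
for y in(.064,-.015): print('tip expect',proj(w,np.r_[case2w(-.075,y),.056]).round(1))
s=ctrl.camera_params('scene');ctrl.capture('scene')
for d in ctrl.outline_of('tray4','scene'): print(d['confidence'],d['xy'],onz(s,d['xy'],.03).round(3),d['pixels'].sum())
```

```text
t 22.2 ee [0.504  0.1077 0.3035] yaw 21.07 case [-0.1202 -0.0544] F case [0.8 0.9] -0.8 gap 0.0448
to (-0.06, -0.015) /150: [0.28  0.389]
0.8 [627.1, 190.6] [ 0.636 -0.328  0.05 ] 2452 [142 242]
0.71 [289.3, 86.6] [0.592 0.182 0.05 ] 1248 [ 71 135]
0.62 [230.1, 93.1] [0.556 0.253 0.05 ] 1271 [ 71 135]
0.43 [373.0, 36.4] [0.687 0.103 0.05 ] 778 [19 52]
tip expect [[231.3 135.8]]
tip expect [[289.1 135.8]]
0.69 [226.7, 255.5] [ 0.692 -0.398  0.03 ] 1046
0.67 [394.6, 198.7] [0.555 0.241 0.03 ] 55
0.66 [133.6, 212.4] [ 0.465 -0.732  0.03 ] 968
0.43 [377.3, 199.2] [0.548 0.176 0.03 ] 57
```

Emit:
{"method": "drive_tool", "body": {
  "moves": [
    [[0.1,-0.8,0],-0.07,45],
    [[0.1,-0.8,0],-0.07,45],
    [[0.1,-0.8,0],-0.07,45],
    [[0.1,-0.8,0],-0.07,45]
  ]
}}

```text
t: 22.75
ee_pos: [0.5187, -0.0202, 0.298]
tool_rot: [[0.99, 0.139, -0.004], [0.139, -0.99, -0.005], [-0.005, 0.004, -1.0]]
force: [0.4, -0.5, -0.4]
finger_gap: 0.045
finger_force: 0.0
```

Emit:
{"method": "drive_tool", "body": {
  "moves": [
    [[0.1,-0.9,0],-0.07,45],
    [[0.1,-0.9,0],-0.07,45],
    [[0.1,-0.9,0],-0.07,45],
    [[0.1,-0.9,0],-0.07,45]
  ]
}}

```text
t: 23.08
ee_pos: [0.533, -0.1537, 0.2982]
tool_rot: [[0.997, -0.078, -0.003], [-0.078, -0.997, -0.003], [-0.003, 0.003, -1.0]]
force: [0.1, -1.1, -0.9]
finger_gap: 0.0452
finger_force: 0.0
```

Emit:
{"method": "drive_tool", "body": {
  "moves": [
    [[0.1,-0.9,-0.2],-0.07,45],
    [[0.1,-0.9,-0.2],-0.07,45],
    [[0.1,-0.9,-0.2],-0.07,45],
    [[0.1,-0.9,-0.2],-0.07,45],
    [[0.1,-0.9,-0.2],-0.07,45]
  ]
}}

```text
t: 23.5
ee_pos: [0.5468, -0.2858, 0.2668]
tool_rot: [[0.957, -0.292, -0.005], [-0.292, -0.957, 0.0], [-0.005, 0.001, -1.0]]
force: [0.6, 0.5, -0.0]
finger_gap: 0.045
finger_force: 0.0
```

Emit:
{"method": "drive_tool", "body": {
  "moves": [
    [[0,0,0],0,45],
    [[0,0,0],0,45],
    [[0,0,0],0,45]
  ]
}}

```text
t: 23.75
ee_pos: [0.5489, -0.2784, 0.2708]
tool_rot: [[0.959, -0.282, 0.0], [-0.282, -0.959, 0.001], [-0.0, -0.001, -1.0]]
force: [0.1, -0.5, -0.0]
finger_gap: 0.0448
finger_force: 0.0
```

Run:
```python
from h import *
w=ctrl.camera_params('wrist');ctrl.capture('wrist')
for d in ctrl.outline_of('tray4','wrist'): print(d['confidence'],d['xy'],onz(w,d['xy'],.03).round(3),d['pixels'].sum())
handle('tray4',(.68,-.385),maxw=30,tag='w13')
```

```text
0.89 [12.1, 249.8] [0.56  0.198 0.03 ] 1249
0.7 [375.2, 49.2] [ 0.673 -0.388  0.03 ] 7549
0.56 [628.7, 149.2] [ 0.456 -0.691  0.03 ] 2055
0.51 [1.9, 287.2] [0.508 0.249 0.03 ] 56
tip px 369.0 149.0 rows 97.0 w 14.0 tip [ 0.5567 -0.3508  0.044 ] yaw -16.36 tool yaw -16.41
grip [ 0.5711 -0.355   0.044 ] origin [ 0.6287 -0.3719] move TCP by [ 0.0224 -0.0758] /150: [ 0.149 -0.505] turn/180 0.0003 ee [ 0.5487 -0.2792  0.2711]
```

View pics/w13.png

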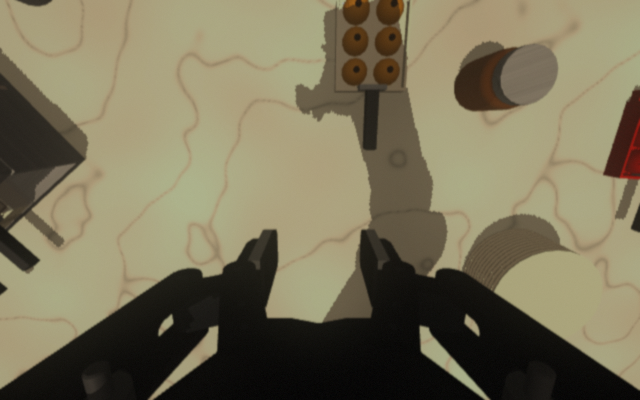

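Tray4 (domes) has its handle from (372,92) to (370,149) and is free around. The jar at (505,75), the plate stack at (540,290) and the red look-alike at (625,140) stay about 10 cm clear. The tray2 and tray3 handle tips matched their home rows (135 vs 135.8).

Emit:
{"method": "drive_tool", "body": {
  "moves": [
    [[0.149,-0.505,-0.69],0,45],
    [[0.149,-0.505,-0.69],0,45],
    [[0.149,-0.505,-0.69],0,45],
    [[0.149,-0.505,-0.69],0,45],
    [[0.149,-0.505,-0.69],0,45]
  ]
}}

```text
t: 24.37
ee_pos: [0.5686, -0.3579, 0.164]
tool_rot: [[0.958, -0.288, -0.005], [-0.288, -0.958, 0.002], [-0.005, -0.0, -1.0]]
force: [-0.3, 0.7, 1.0]
finger_gap: 0.0451
finger_force: 0.0
```

Emit:
{"method": "drive_tool", "body": {
  "moves": [
    [[0,0,0],0,45],
    [[0,0,0],0,45],
    [[0,0,0],0,45]
  ]
}}

```text
t: 24.62
ee_pos: [0.572, -0.3554, 0.1697]
tool_rot: [[0.959, -0.283, 0.003], [-0.283, -0.959, -0.001], [0.003, 0.0, -1.0]]
force: [-0.9, 0.2, 0.6]
finger_gap: 0.0449
finger_force: 0.0
```

Run:
```python
from h import *
handle('tray4',(.68,-.385),maxw=45,tag='w14')
```

```text
tip px 319.5 204.0 rows 132.0 w 16.0 tip [ 0.5564 -0.352   0.044 ] yaw -16.38 tool yaw -16.46
grip [ 0.5708 -0.3562  0.044 ] origin [ 0.6283 -0.3731] move TCP by [-0.0012 -0.0008] /150: [-0.008 -0.005] turn/180 0.0004 ee [ 0.572  -0.3554  0.1697]
```

Emit:
{"method": "drive_tool", "body": {
  "moves": [
    [[-0.006,-0.005,-0.7],0,45],
    [[-0.006,-0.005,-0.7],0,45],
    [[-0.006,-0.005,-0.7],0,45],
    [[-0.006,-0.005,-1],0,45],
    [[-0.006,-0.005,-1],0,45]
  ]
}}

```text
t: 25.13
ee_pos: [0.5653, -0.3555, 0.0112]
tool_rot: [[0.959, -0.284, -0.009], [-0.284, -0.959, 0.004], [-0.01, -0.001, -1.0]]
force: [-1.9, 0.5, -0.6]
finger_gap: 0.045
finger_force: 0.0
```

Emit:
{"method": "drive_tool", "body": {
  "moves": [
    [[0,0,0],0,5],
    [[0,0,0],0,5],
    [[0,0,0],0,5],
    [[0,0,0],0,5],
    [[0,0,0],0,5]
  ],
  "squeeze": 110
}}

```text
t: 25.55
ee_pos: [0.5715, -0.358, 0.0199]
tool_rot: [[0.958, -0.285, 0.004], [-0.285, -0.958, -0.002], [0.004, 0.001, -1.0]]
force: [0.0, 0.4, 4.4]
finger_gap: 0.0142
finger_force: 108.0
```

Emit:
{"method": "drive_tool", "body": {
  "moves": [
    [[0,0,0],0,5],
    [[0,0,0.3],0,5],
    [[0,0,0.3],0,5],
    [[0,0,0.3],0,5]
  ]
}}

```text
t: 25.88
ee_pos: [0.5713, -0.3584, 0.0652]
tool_rot: [[0.958, -0.286, 0.004], [-0.286, -0.958, -0.003], [0.005, 0.001, -1.0]]
force: [0.4, -0.3, -1.3]
finger_gap: 0.014
finger_force: 108.2
```

Emit:
{"method": "drive_tool", "body": {
  "moves": [
    [[-0.9,0.3,0],0,5],
    [[-0.9,0.3,0],0,5],
    [[-0.9,0.3,0],0,5],
    [[-0.9,0.3,0],0,5]
  ]
}}

```text
t: 26.22
ee_pos: [0.4255, -0.3104, 0.0608]
tool_rot: [[0.958, -0.286, -0.012], [-0.286, -0.958, 0.003], [-0.012, 0.001, -1.0]]
force: [-1.9, 0.0, -2.9]
finger_gap: 0.0136
finger_force: 108.2
```

Emit:
{"method": "drive_tool", "body": {
  "moves": [
    [[0,0.75,0],0.07,5],
    [[0,0.75,0],0.07,5],
    [[0,0.75,0],0.07,5],
    [[0,0.75,0],0.07,5]
  ]
}}

```text
t: 26.55
ee_pos: [0.4341, -0.1924, 0.0622]
tool_rot: [[0.998, -0.059, -0.001], [-0.059, -0.998, 0.005], [-0.001, -0.005, -1.0]]
force: [0.5, -0.4, -1.8]
finger_gap: 0.0139
finger_force: 108.3
```

Emit:
{"method": "drive_tool", "body": {
  "moves": [
    [[0,0.75,0],0.07,5],
    [[0,0.75,0],0.07,5],
    [[0,0.75,0],0.07,5],
    [[0,0.75,0],0.07,5]
  ]
}}

```text
t: 26.88
ee_pos: [0.4348, -0.08, 0.0623]
tool_rot: [[0.987, 0.161, 0.001], [0.161, -0.987, 0.005], [0.002, -0.005, -1.0]]
force: [0.0, 0.3, -2.2]
finger_gap: 0.014
finger_force: 108.4
```

Emit:
{"method": "drive_tool", "body": {
  "moves": [
    [[0,0.7,0],0.067,5],
    [[0,0.7,0],0.067,5],
    [[0,0.7,0],0.067,5],
    [[0,0.7,0],0.067,5],
    [[0,0.7,0],0.067,5]
  ]
}}

```text
t: 27.3
ee_pos: [0.4342, 0.0181, 0.0619]
tool_rot: [[0.935, 0.356, -0.001], [0.356, -0.935, -0.001], [-0.001, 0.0, -1.0]]
force: [-0.4, -1.2, -2.4]
finger_gap: 0.0141
finger_force: 108.6
```

Emit:
{"method": "drive_tool", "body": {
  "moves": [
    [[0,0,0],0,5],
    [[0,0,0],0,5],
    [[0,0,0],0,5]
  ]
}}

```text
t: 27.55
ee_pos: [0.4344, 0.0157, 0.062]
tool_rot: [[0.937, 0.35, -0.001], [0.35, -0.937, -0.001], [-0.001, 0.001, -1.0]]
force: [0.3, -0.4, -2.1]
finger_gap: 0.0143
finger_force: 108.6
```

Run:
```python
from h import *
st(-.109,-.205)
w=ctrl.camera_params('wrist');im=ctrl.capture('wrist');save(im,'w15')
g=cv2.cvtColor(im,cv2.COLOR_RGB2GRAY).astype(int)
for r in (180,230,270):
    print(r,np.flatnonzero(g[r,280:360]<70)[[0,-1]]+280 if (g[r,280:360]<70).any() else None)
print([(r,g[r,320]) for r in range(284,306,2)])
```

```text
t 27.6 ee [0.4344 0.0157 0.062 ] yaw 20.51 case [-0.2182 -0.1151] F case [ 0.1 -0.4] -2.1 gap 0.0143
to (-0.205, -0.109) /150: [0.067 0.07 ]
180 [301 336]
230 [294 343]
270 [280 359]
[(284, np.int64(30)), (286, np.int64(37)), (288, np.int64(48)), (290, np.int64(49)), (292, np.int64(58)), (294, np.int64(151)), (296, np.int64(179)), (298, np.int64(179)), (300, np.int64(179)), (302, np.int64(179)), (304, np.int64(180))]
```

Emit:
{"method": "drive_tool", "body": {
  "moves": [
    [[0.067,0.07,-0.1],0.003,5],
    [[0.067,0.07,-0.18],0.003,5],
    [[0.067,0.07,-0.18],0.003,5],
    [[0.067,0.07,-0.18],0.003,5],
    [[0.067,0.07,-0.18],0.003,5]
  ]
}}

```text
t: 28.02
ee_pos: [0.4444, 0.0273, 0.0355]
tool_rot: [[0.932, 0.361, -0.001], [0.361, -0.932, -0.001], [-0.001, 0.0, -1.0]]
force: [-1.3, 0.8, -1.9]
finger_gap: 0.0136
finger_force: 108.5
```

Emit:
{"method": "drive_tool", "body": {
  "moves": [
    [[0.1,0.039,0],0,5],
    [[0.2,0.077,0],0,5],
    [[0.311,0.12,0],0,5],
    [[0.311,0.12,0],0,5],
    [[0.311,0.12,0],0,5]
  ]
}}

```text
t: 28.43
ee_pos: [0.4921, 0.0458, 0.0358]
tool_rot: [[0.933, 0.361, 0.001], [0.361, -0.933, 0.0], [0.001, 0.0, -1.0]]
force: [-0.7, -0.9, -1.7]
finger_gap: 0.0136
finger_force: 108.5
```

```bash
python3 -c "
from h import *
st(-.109)"
```

```text
t 28.4 ee [0.4921 0.0458 0.0358] yaw 21.16 case [-0.1535 -0.1078] F case [-1.  -0.6] -1.7 gap 0.0136
to (-0.06, -0.109) /150: [0.585 0.217]
```

Emit:
{"method": "drive_tool", "body": {
  "moves": [
    [[0.1,0.034,0],0,5],
    [[0.2,0.07,0],0,5],
    [[0.3,0.108,0],0,5],
    [[0.4,0.147,0],0,5],
    [[0.48,0.178,0],0,5]
  ]
}}

```text
t: 28.85
ee_pos: [0.5633, 0.0722, 0.0355]
tool_rot: [[0.932, 0.362, -0.001], [0.362, -0.932, -0.001], [-0.001, 0.0, -1.0]]
force: [-1.0, -0.7, -1.9]
finger_gap: 0.014
finger_force: 108.6
```

Emit:
{"method": "drive_tool", "body": {
  "moves": [
    [[0,0,-0.01],0,5],
    [[0,0,-0.022],0,5],
    [[0,0,-0.022],0,5]
  ]
}}

```text
t: 29.1
ee_pos: [0.5628, 0.0723, 0.0321]
tool_rot: [[0.932, 0.362, 0.0], [0.362, -0.932, -0.0], [0.0, 0.0, -1.0]]
force: [0.6, 0.1, -0.1]
finger_gap: 0.0141
finger_force: 109.0
```

Emit:
{"method": "drive_tool", "body": {
  "moves": [
    [[0.04,0.015,0],0,5],
    [[0.08,0.03,0],0,5],
    [[0.11,0.042,0],0,5],
    [[0.11,0.042,0],0,5]
  ]
}}

```text
t: 29.43
ee_pos: [0.5813, 0.0796, 0.0321]
tool_rot: [[0.932, 0.362, 0.002], [0.362, -0.932, 0.001], [0.002, -0.0, -1.0]]
force: [1.3, -1.0, 1.9]
finger_gap: 0.0137
finger_force: 109.0
```

Emit:
{"method": "drive_tool", "body": {
  "moves": [
    [[0.012,0.005,-0.005],0,5],
    [[0.012,0.005,-0.005],0,5]
  ]
}}

```text
t: 29.6
ee_pos: [0.5812, 0.0795, 0.0319]
tool_rot: [[0.932, 0.362, -0.001], [0.362, -0.932, -0.001], [-0.001, 0.001, -1.0]]
force: [-4.1, -2.8, 9.5]
finger_gap: 0.0141
finger_force: 110.4
```

```bash
python3 -c "
from h import *
st(-.109)"
```

```text
t 29.6 ee [0.5812 0.0795 0.0319] yaw 21.21 case [-0.0583 -0.1084] F case [-4.9 -1.1] 9.5 gap 0.0141
to (-0.06, -0.109) /150: [-0.009 -0.008]
```

Emit:
{"method": "drive_tool", "body": {
  "moves": [
    [[0.014,0.005,0.003],0,5],
    [[0.014,0.005,0.003],0,5]
  ]
}}

```text
t: 29.77
ee_pos: [0.5817, 0.0797, 0.032]
tool_rot: [[0.932, 0.362, -0.004], [0.362, -0.932, -0.003], [-0.005, 0.001, -1.0]]
force: [-6.8, -2.6, 11.5]
finger_gap: 0.0139
finger_force: 110.5
```

Emit:
{"method": "drive_tool", "body": {
  "moves": [
    [[0.014,0.005,0],0,5],
    [[0.014,0.005,0],0,5]
  ]
}}

```text
t: 29.93
ee_pos: [0.5817, 0.0797, 0.032]
tool_rot: [[0.932, 0.362, -0.008], [0.362, -0.932, -0.005], [-0.009, 0.002, -1.0]]
force: [-11.8, -3.5, 15.9]
finger_gap: 0.0142
finger_force: 111.2
```

Emit:
{"method": "drive_tool", "body": {
  "moves": [
    [[0.01,0.004,0],0,5],
    [[0.01,0.004,0],0,5]
  ]
}}

```text
t: 30.1
ee_pos: [0.5816, 0.0796, 0.032]
tool_rot: [[0.932, 0.362, -0.01], [0.362, -0.932, -0.006], [-0.012, 0.002, -1.0]]
force: [-14.6, -4.6, 19.5]
finger_gap: 0.0139
finger_force: 111.7
```

```bash
python3 -c "
from h import *
st(-.109)"
```

```text
t 30.1 ee [0.5816 0.0796 0.032 ] yaw 21.21 case [-0.0578 -0.1085] F case [-15.2   0.9] 19.5 gap 0.0139
to (-0.06, -0.109) /150: [-0.012 -0.009]
```

Tray4 is on the stop. Release, rise and check all lanes.

Emit:
{"method": "drive_tool", "body": {
  "moves": [
    [[0,0,0],0,40],
    [[0,0,0],0,40],
    [[0,0,0],0,40],
    [[0,0,0],0,40],
    [[0,0,0],0,40]
  ]
}}

```text
t: 30.52
ee_pos: [0.5877, 0.082, 0.0315]
tool_rot: [[0.932, 0.362, 0.0], [0.362, -0.932, 0.0], [0.0, -0.0, -1.0]]
force: [0.1, -0.3, 1.0]
finger_gap: 0.0403
finger_force: 0.0
```

Emit:
{"method": "drive_tool", "body": {
  "moves": [
    [[-0.02,0,1],0,40],
    [[-0.02,0,1],0,40],
    [[-0.02,0,1],0,40],
    [[-0.02,0,1],0,40],
    [[-0.02,0,1],0,40]
  ]
}}

```text
t: 30.93
ee_pos: [0.5878, 0.0837, 0.1876]
tool_rot: [[0.932, 0.362, 0.01], [0.362, -0.932, 0.003], [0.011, 0.001, -1.0]]
force: [0.1, -0.1, -0.3]
finger_gap: 0.0401
finger_force: 0.0
```

Emit:
{"method": "drive_tool", "body": {
  "moves": [
    [[-0.5,0.65,0.8],0,0],
    [[-0.5,0.65,0.8],0,0],
    [[-0.5,0.65,0.8],0,0],
    [[-0.5,0.65,0.8],0,0],
    [[-0.5,0.65,0.8],0,0]
  ]
}}

```text
t: 31.35
ee_pos: [0.5074, 0.1868, 0.3067]
tool_rot: [[0.929, 0.37, 0.006], [0.37, -0.929, 0.006], [0.008, -0.004, -1.0]]
force: [0.0, 1.1, -0.4]
finger_gap: 0.0
finger_force: 0.0
```

Emit:
{"method": "drive_tool", "body": {
  "moves": [
    [[0,0,0],0,0],
    [[0,0,0],0,0],
    [[0,0,0],0,0]
  ]
}}

```text
t: 31.6
ee_pos: [0.5097, 0.1773, 0.2999]
tool_rot: [[0.933, 0.36, -0.002], [0.36, -0.933, -0.002], [-0.003, 0.001, -1.0]]
force: [0.3, -0.7, -0.2]
finger_gap: 0.0001
finger_force: 0.0
```

Run:
```python
from h import *
st(.064,.026)
w=ctrl.camera_params('wrist');im=ctrl.capture('wrist');save(im,'w16')
for d in ctrl.outline_of('tray3','wrist'): print(d['confidence'],d['xy'],d['pixels'].sum(),np.flatnonzero(d['pixels'].any(1))[[0,-1]])
for y in(.064,-.015,-.109): print('tip expect',proj(w,np.r_[case2w(-.075,y),.056]).round(1),'cap',proj(w,np.r_[case2w(.026,y),.146]).round(1))
```

```text
t 31.6 ee [0.5097 0.1773 0.2999] yaw 21.1 case [-0.0899  0.0086] F case [ 0.  -0.8] -0.2 gap 0.0001
to (0.026, 0.064) /150: [0.588 0.622]
0.94 [277.5, 117.8] 810 [ 97 155]
0.9 [405.9, 119.1] 1012 [ 98 156]
0.86 [333.1, 119.6] 910 [ 98 156]
0.66 [325.9, 48.6] 30501 [  0 102]
0.4 [196.6, 68.8] 765 [51 82]
tip expect [[278.1 157. ]] cap [[261.5  65.9]]
tip expect [[335.3 157.1]] cap [[342.5  66. ]]
tip expect [[403.3 157.2]] cap [[438.8  66.2]]
```

View pics/w16.png

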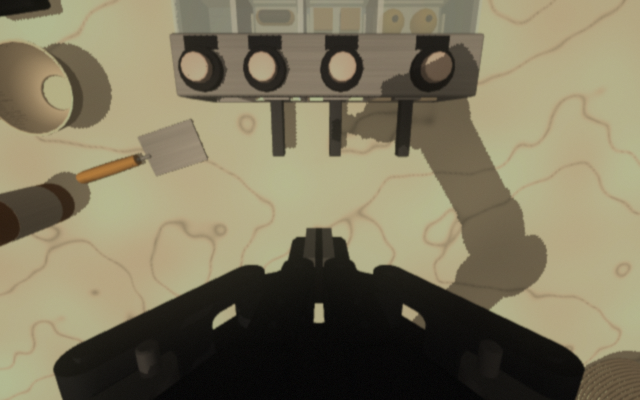

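All three handles stick out at (278,156), (335,156) and (404,156), with tips within 1–2 px of the home prediction, and the pastries show in lanes 2–4. Fingers are closed for pressing. Timer 2 comes first.

Emit:
{"method": "drive_tool", "body": {
  "moves": [
    [[0.588,0.622,-0.5],0,0],
    [[0.588,0.622,-0.5],0,0],
    [[0.588,0.622,-0.5],0,0],
    [[0.588,0.622,-0.867],0,0],
    [[0.588,0.622,-0.867],0,0]
  ]
}}

```text
t: 32.12
ee_pos: [0.5979, 0.2732, 0.167]
tool_rot: [[0.932, 0.362, -0.003], [0.362, -0.932, -0.001], [-0.003, -0.001, -1.0]]
force: [-0.0, -0.9, -1.3]
finger_gap: -0.0003
finger_force: 0.0
```

Emit:
{"method": "drive_tool", "body": {
  "moves": [
    [[0,0,0],0,0],
    [[0,0,0],0,0],
    [[0,0,0],0,0],
    [[0,0,0],0,0]
  ]
}}

```text
t: 32.45
ee_pos: [0.5985, 0.2725, 0.1737]
tool_rot: [[0.933, 0.361, 0.003], [0.361, -0.933, 0.001], [0.003, -0.0, -1.0]]
force: [0.3, 0.0, -0.1]
finger_gap: 0.0004
finger_force: 0.0
```

```bash
python3 -c "
from h import *
st(.064,.026)"
```

```text
t 32.5 ee [0.5985 0.2725 0.1737] yaw 21.16 case [0.0272 0.0655] F case [ 0.3 -0.1] -0.1 gap 0.0004
to (0.026, 0.064) /150: [-0.004 -0.012]
```

Emit:
{"method": "drive_tool", "body": {
  "moves": [
    [[-0.004,-0.01,-0.1],0,0],
    [[-0.004,-0.01,-0.17],0,0],
    [[-0.004,-0.01,-0.2],0,0],
    [[-0.004,-0.01,-0.22],0,0]
  ]
}}

```text
t: 32.78
ee_pos: [0.5974, 0.2703, 0.1392]
tool_rot: [[0.932, 0.361, 0.001], [0.361, -0.932, -0.001], [0.0, 0.001, -1.0]]
force: [-0.8, -2.8, 4.3]
finger_gap: 0.0002
finger_force: 2.2
```

Emit:
{"method": "drive_tool", "body": {
  "moves": [
    [[0,0,-0.01],0,0],
    [[0,0,-0.015],0,0],
    [[0,0,-0.02],0,0],
    [[0,0,-0.02],0,0]
  ]
}}

```text
t: 33.12
ee_pos: [0.5975, 0.2703, 0.138]
tool_rot: [[0.932, 0.361, 0.002], [0.361, -0.932, -0.002], [0.001, 0.002, -1.0]]
force: [-3.4, -5.2, 12.6]
finger_gap: -0.0001
finger_force: 6.3
```

Timer 2 is fully down (z = 0.138, 12.6 N). Release it and move to timer 3.

Emit:
{"method": "drive_tool", "body": {
  "moves": [
    [[0,0,0.1],0,0],
    [[0,0,0.25],0,0],
    [[0,0,0.25],0,0],
    [[0,0,0.25],0,0]
  ]
}}

```text
t: 33.45
ee_pos: [0.5977, 0.2721, 0.1748]
tool_rot: [[0.932, 0.362, 0.003], [0.362, -0.932, 0.002], [0.003, -0.001, -1.0]]
force: [0.3, 0.1, 0.6]
finger_gap: -0.0001
finger_force: 0.0
```

Emit:
{"method": "drive_tool", "body": {
  "moves": [
    [[0.189,-0.491,0],0,0],
    [[0.189,-0.491,0],0,0],
    [[0.189,-0.491,0],0,0],
    [[0.189,-0.491,0],0,0],
    [[0.189,-0.491,0],0,0]
  ]
}}

```text
t: 33.87
ee_pos: [0.6247, 0.1976, 0.1724]
tool_rot: [[0.932, 0.362, -0.002], [0.362, -0.932, 0.001], [-0.001, -0.001, -1.0]]
force: [0.3, 0.5, -0.1]
finger_gap: -0.0002
finger_force: 0.0
```

```bash
python3 -c "
from h import *
st(-.015,.026)"
```

```text
t 33.9 ee [0.6247 0.1976 0.1724] yaw 21.2 case [ 0.0248 -0.0138] F case [0.5 0.3] -0.1 gap -0.0002
to (0.026, -0.015) /150: [ 0.01  -0.004]
```

Emit:
{"method": "drive_tool", "body": {
  "moves": [
    [[0.008,-0.004,-0.1],0,0],
    [[0.008,-0.004,-0.17],0,0],
    [[0.008,-0.004,-0.2],0,0],
    [[0.008,-0.004,-0.22],0,0]
  ]
}}

```text
t: 34.2
ee_pos: [0.6252, 0.1979, 0.1388]
tool_rot: [[0.932, 0.364, -0.002], [0.364, -0.932, -0.0], [-0.002, -0.001, -1.0]]
force: [-2.5, -0.2, 4.4]
finger_gap: 0.0001
finger_force: 2.3
```

Emit:
{"method": "drive_tool", "body": {
  "moves": [
    [[0,0,-0.01],0,0],
    [[0,0,-0.015],0,0],
    [[0,0,-0.02],0,0],
    [[0,0,-0.02],0,0]
  ]
}}

```text
t: 34.53
ee_pos: [0.6253, 0.1979, 0.1381]
tool_rot: [[0.932, 0.363, -0.001], [0.363, -0.932, 0.0], [-0.001, -0.001, -1.0]]
force: [-4.2, -0.6, 6.8]
finger_gap: 0.0001
finger_force: 3.9
```

Emit:
{"method": "drive_tool", "body": {
  "moves": [
    [[0,0,-0.008],0,0],
    [[0,0,-0.015],0,0],
    [[0,0,-0.015],0,0]
  ]
}}

```text
t: 34.78
ee_pos: [0.6254, 0.198, 0.1379]
tool_rot: [[0.932, 0.363, -0.0], [0.363, -0.932, -0.0], [-0.001, 0.0, -1.0]]
force: [-7.0, -3.0, 19.1]
finger_gap: -0.0002
finger_force: 9.6
```

Emit:
{"method": "drive_tool", "body": {
  "moves": [
    [[0,0,0.1],0,0],
    [[0,0,0.26],0,0],
    [[0,0,0.26],0,0],
    [[0,0,0.26],0,0]
  ]
}}

```text
t: 35.12
ee_pos: [0.6272, 0.1975, 0.1751]
tool_rot: [[0.932, 0.362, 0.003], [0.362, -0.932, 0.001], [0.003, 0.0, -1.0]]
force: [-0.8, -0.4, -0.2]
finger_gap: 0.0001
finger_force: 0.0
```

Emit:
{"method": "drive_tool", "body": {
  "moves": [
    [[0.225,-0.585,0],0,0],
    [[0.225,-0.585,0],0,0],
    [[0.225,-0.585,0],0,0],
    [[0.225,-0.585,0],0,0],
    [[0.225,-0.585,0],0,0]
  ]
}}

```text
t: 35.53
ee_pos: [0.66, 0.1075, 0.1724]
tool_rot: [[0.933, 0.36, -0.002], [0.36, -0.933, -0.001], [-0.002, -0.0, -1.0]]
force: [-0.9, 0.6, -0.4]
finger_gap: 0.0003
finger_force: 0.0
```

```bash
python3 -c "
from h import *
st(-.109,.026)"
```

```text
t 35.5 ee [0.66   0.1075 0.1724] yaw 21.08 case [ 0.0253 -0.1106] F case [-0.6  0.9] -0.4 gap 0.0003
to (0.026, -0.109) /150: [0.001 0.012]
```

Emit:
{"method": "drive_tool", "body": {
  "moves": [
    [[0,0.01,-0.1],0,0],
    [[0,0.01,-0.17],0,0],
    [[0,0.01,-0.2],0,0],
    [[0,0.01,-0.22],0,0]
  ]
}}

```text
t: 35.87
ee_pos: [0.6588, 0.1123, 0.1399]
tool_rot: [[0.931, 0.364, -0.003], [0.364, -0.931, 0.001], [-0.002, -0.002, -1.0]]
force: [-2.5, 1.0, 4.2]
finger_gap: -0.0
finger_force: 2.0
```

Emit:
{"method": "drive_tool", "body": {
  "moves": [
    [[0,0,-0.01],0,0],
    [[0,0,-0.02],0,0],
    [[0,0,-0.026],0,0],
    [[0,0,-0.026],0,0]
  ]
}}

```text
t: 36.2
ee_pos: [0.6597, 0.1119, 0.1381]
tool_rot: [[0.932, 0.363, -0.0], [0.363, -0.932, 0.001], [0.0, -0.001, -1.0]]
force: [-4.5, 0.7, 7.4]
finger_gap: -0.0002
finger_force: 3.4
```

Emit:
{"method": "drive_tool", "body": {
  "moves": [
    [[0,0,-0.006],0,0],
    [[0,0,-0.006],0,0]
  ]
}}

```text
t: 36.37
ee_pos: [0.6597, 0.112, 0.138]
tool_rot: [[0.932, 0.363, 0.0], [0.363, -0.932, 0.001], [0.0, -0.001, -1.0]]
force: [-5.4, 0.9, 11.9]
finger_gap: 0.0001
finger_force: 5.7
```

Emit:
{"method": "drive_tool", "body": {
  "moves": [
    [[0,0,0.1],0,0],
    [[0,0,0.26],0,0],
    [[0,0,0.26],0,0],
    [[0,0,0.26],0,0]
  ]
}}

```text
t: 36.7
ee_pos: [0.6617, 0.1105, 0.1766]
tool_rot: [[0.932, 0.361, 0.004], [0.361, -0.932, -0.0], [0.004, 0.001, -1.0]]
force: [0.1, 0.0, -0.5]
finger_gap: 0.0
finger_force: 0.0
```

Emit:
{"method": "drive_tool", "body": {
  "moves": [
    [[-0.9,0.3,0.9],0,0],
    [[-0.9,0.3,0.9],0,0],
    [[-0.9,0.3,0.9],0,0],
    [[-0.9,0.3,0.9],0,0],
    [[-0.9,0.3,0.9],0,0]
  ]
}}

```text
t: 37.12
ee_pos: [0.5231, 0.1567, 0.3115]
tool_rot: [[0.932, 0.364, 0.0], [0.364, -0.932, -0.0], [0.0, 0.0, -1.0]]
force: [-0.0, -0.1, 0.4]
finger_gap: 0.0001
finger_force: 0.0
```

Emit:
{"method": "drive_tool", "body": {
  "moves": [
    [[0,0,0],0,0],
    [[0,0,0],0,0],
    [[0,0,0],0,0],
    [[0,0,0],0,0]
  ]
}}

```text
t: 37.45
ee_pos: [0.5258, 0.1542, 0.3084]
tool_rot: [[0.933, 0.36, -0.002], [0.36, -0.933, -0.001], [-0.002, 0.0, -1.0]]
force: [0.2, 0.2, 0.2]
finger_gap: 0.0
finger_force: 0.0
```

Run:
```python
from h import *
st(-.109,.026)
w=ctrl.camera_params('wrist');im=ctrl.capture('wrist');save(im,'w17')
for d in ctrl.outline_of('tray3','wrist'): print(d['confidence'],d['xy'],d['pixels'].sum(),np.flatnonzero(d['pixels'].any(1))[[0,-1]])
for y in(.064,-.015,-.109): print('tip expect',proj(w,np.r_[case2w(-.075,y),.056]).round(1),'cap',proj(w,np.r_[case2w(.026,y),.146]).round(1))
```

```text
t 37.5 ee [0.5258 0.1542 0.3084] yaw 21.11 case [-0.0831 -0.0188] F case [0.3 0.1] 0.2 gap 0.0
to (0.026, -0.109) /150: [ 0.895 -0.3  ]
0.95 [258.7, 127.9] 791 [105 160]
0.78 [384.2, 127.4] 849 [104 160]
0.75 [26.3, 99.7] 5195 [ 46 141]
0.64 [315.8, 131.9] 597 [105 159]
tip expect [[259.9 161. ]] cap [[236.5  74.7]]
tip expect [[315.7 161.1]] cap [[314.7  74.8]]
tip expect [[382.  161.2]] cap [[407.6  74.9]]
```

View pics/w17.png

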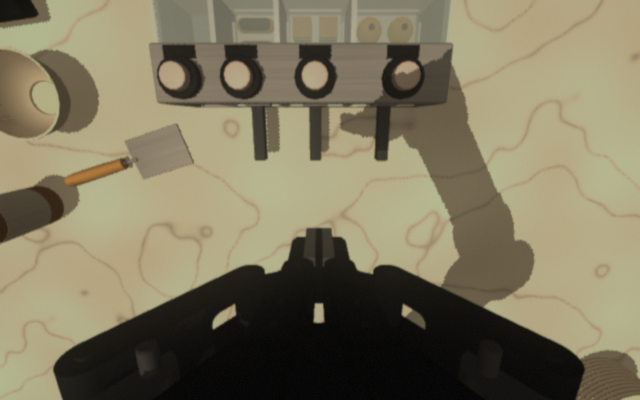

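All three trays are home: the handle tips at (261,160), (316,160) and (382,160) match the prediction. All caps are back up, and lane 1 is untouched because tray1 is absent. Handing in.

```bash
python3 -c "
from rig import ctrl
print(ctrl.hand_in())"
```

```text
the job is handed in; nothing more can be done
None
```

I slid tray2, tray3 and tray4 fully home and pressed their timers in the order 2, 3, 4; tray1 was not on the counter, so lane 1 was left alone, and the job is handed in.

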